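# Tip a kit case out of the tight row and hang it on the display prong

## Robot

A 6-joint arm with a two-finger parallel gripper is mounted at the origin on the work surface. World frame = base frame: x ahead of the robot, y to its left, z up, the work surface at z = 0. Lengths are in mm, angles in rad, forces in N, time in s.
With the tool pointing down it reaches from about 350 to 975 mm from the base axis. Payload 7.1 kg.
Tool frame: the origin (TCP) lies at the very end of the fingers, on their centre line; the grasp point (between the pads) lies 19 mm behind it (ctrl.grip_depth is the distance from the TCP to the grasp point, in mm); x points along the fingers, z is the direction in which the jaws open and shut, and the axes are right-handed (so a half turn about x gives the same grasp; the last joint's range is limited). The gripper opens to 88 mm and grips with 3 to 60 N. Pads are 20 mm wide; open, the fingers measure 115 mm over their backs; the gripper's body (75 mm by 178 mm) begins 61 mm behind the grasp point.
Start: joints at [-0.019, 0.423, 1.63, -0, 1.089, -0.019], TCP at [624.984, 0.026, 193.875] pointing down, gripper open.
Joint ranges: [-3, 3], [-0.9, 2.11], [0.09, 2.58], [-1.31, 4.45], [0.11, 2.69], [-2.54, 2.54]. Speed limits (rad/s): [2.39, 2.39, 3.01, 3.14, 3.14, 3.14].

## Interface

Orientations are given as a rotation vector (axis times angle).
In Python, from workcell import ctrl gives the robot as it stands. The module is installed in compiled form; this text tells all that it offers.
- The arm moves only by the tool send_rows, never from a script. Its argument "rows" is a list of rows, each a list of 4 numbers: the shift along the tool's x, y, z in mm, then the turn about the tool's x in rad. In form: [[x, y, z, turn], ...]. A call has 1 to 10 rows; each row shifts and turns the pose as measured when the row begins, along the tool's axes as they then stand; what a row does not reach is not made up. A row lasts 1/12 s, in which the tool goes at most 41.7 mm and 7.16 degrees, less where a joint would pass 70% of its speed; a pose out of reach is approached as far as the arm can. A call with a gripper value outside its range is refused whole. "fingers" is the opening, from 0 (shut) to 1 (fully open), set as the call begins (left out, the last holds). The fingers move at their own pace and stop on an object; the grip force is fixed at half the most. Time passes only in rows, so rows that do not move let the fingers close. It gives the time, the measured TCP pose, the force and the opening at its end, in the units of the state.
- ctrl.get_obs(): the state, without advancing time (a new reading comes with each control period).
- ctrl.get_image(name): name is "scene" or "side" or "wrist"; returns a dict with "img" (384x512x3 uint8, red, green, blue), "depth" (384x512 float32, mm along the optical axis (not along the pixel's ray), 0 where there is no reading), "mtx" (3x3 intrinsics, pixels), "world_from_camera" (4x4, takes a point from camera to world coordinates). Camera axes: x right, y down, z forward; pixel columns grow to the right and rows downward; lengths in mm; the calibration is good to about 2 mm. A picture is of the moment at which its call begins.
- ctrl.close_job(): hands the job in, once; it reports no verdict.
The state is a dict: "t": time; "qpos": joint angles; "qvel": joint speeds; "joint_torque": joint torques, N m; "ee_pos": TCP position; "orientation": TCP orientation; "ft_force": force on the tool from outside, world axes, zero at the start; "moment": the same for the moment, N m; "width": finger opening in mm.
Only numpy, scipy, OpenCV 4.12 (cv2) and the standard library are available. Lean on these libraries where they do the work, as an engineer would, in place of code of your own. Each camera call takes 0.05 s, during which the arm holds its last target.

## Task

On the counter rack five hard kit cases stand on end like books, packed tight side by side with their spines to the robot; take out the one that is shorter than the others: tip its top edge towards you until the case leans out over the wire fence of the rack with its foot still in place, then grip the part that sticks out and lift it clear. Set it down on the counter on its long spine edge with the handle up, let go, take a fresh hold of it from above, and hang it by its handle on the empty prong of the display stand; let it go only once the prong carries it, so that it stays hanging there. Do not drop it on the way, leave the other four cases standing in their places, and leave the jars, carton and mug alone.

Things in the scene. Friction and masses are not known exactly. Their poses are not given: they have to be found in the camera images.
- case_mid (a point): centre of the short grey hard-plastic kit case to take: 180 mm long (z, foot to top end; up in the rack, 20 mm lower than its neighbours), 100 mm deep (x, from the plain spine edge at -50, towards the robot in the rack, to the handle edge at +50), 42 mm thick (y). About 0.42 kg, centred near this point. 1.5 mm gap to each neighbour
- top_edge (a point): middle of the short case's top back edge: x +50, y 0, z +90 mm from case_mid, same axes. Behind it, above the handle, is free space for a fingertip. Pulled here towards the robot the case pivots on its lower spine edge, passes its balance at about 30 degrees and comes to rest on the rack's wire fence, leaning 40 to 46 degrees
- handle (a point): middle of the short case's handle bar: x +84, y 0, z +10 mm from case_mid, same axes. Black bail: round bar 10 mm thick, 48 mm long along z, bowed out 7 mm to its middle, there 29 mm clear above the handle edge; legs sloping out to 40 mm either side, so 35 mm of bare edge is free at the top end and 55 mm at the foot end. It is 10 mm off the case's middle, so the case hangs about 7 degrees foot down
- foot (a point): middle of the short case's lower spine edge, on which it pivots when tipped: x -50, y 0, z -90 mm from case_mid, same axes
- short_case: the same short kit case, axes as case_mid; origin at the centre of its underside (foot end), z -90 mm from case_mid
- rack: fixed plywood rack, the five cases in a row along its y; origin at the middle of its base on the counter, x away from the robot. Base 210 (x) by 243 mm (y), floor 12 mm high. Spines stand at x -45, handle edges at +55 mm. Wire fence at x -93 mm, its 8 mm top wire centred 63 mm high. End boards 70 mm high, from x -10 mm back 120 mm; back board 75 mm high
- prong (a point): free end of the empty steel prong of the fixed display stand, on its axis where the tip turns up, 205 mm above the counter. The level 8 mm thick prong runs 130 mm from here along +x (away from the robot) to the stand's cross bar; the tip rises towards -x to 14 mm above the axis. z up. A second prong 195 mm to -y is taken by a carded article 66 mm wide
- stand: fixed display stand that carries the prong; origin under it on the counter, axes as prong, which lies at x -109, y +60, z 205 mm. Base plate 170 (x, -105 to +65) by 280 mm (y), 10 mm thick; square post at x +30; cross bar 290 mm long at x +30, 194 to 216 mm high
- tall_a: tall kit case: origin at the centre of its underside. Same make, colour and axes as the short case but 200 mm tall (100 deep, 42 thick, 0.55 kg); one of the four neighbours, stays where it stands
- tall_b: tall kit case: origin at the centre of its underside. Same make, colour and axes as the short case but 200 mm tall (100 deep, 42 thick, 0.55 kg); one of the four neighbours, stays where it stands
- tall_c: tall kit case: origin at the centre of its underside. Same make, colour and axes as the short case but 200 mm tall (100 deep, 42 thick, 0.55 kg); one of the four neighbours, stays where it stands
- tall_d: tall kit case: origin at the centre of its underside. Same make, colour and axes as the short case but 200 mm tall (100 deep, 42 thick, 0.55 kg); one of the four neighbours, stays where it stands
- jar_a: white jar with black cap, 72 mm across, about 120 mm tall, loose on the counter behind; origin under its centre; leave alone
- jar_b: white jar with black cap, 64 mm across, about 100 mm tall, loose on the counter at the left front; origin under its centre; leave alone
- carton: closed cardboard carton 90 x 130 x 70 mm, loose on the counter behind; origin under its centre; leave alone
- mug: white mug, 76 mm across, 90 mm tall, loose on the counter at the right; origin under its centre; leave alone

How it is judged:
By the outcome, as a careful person would: the job done as asked, in the order asked, and still so for the second after the job is handed in, with the robot touching nothing.
It also fails if it takes over 72 s, if anything falls off the work surface, if the arm or the gripper's body presses on something with over 40 N, if the wrist force passes 120 N, or if a joint passes its speed limit or range.

## Working session

There is one attempt and no reset: what is moved stays moved. The work goes in short steps, Python scripts to look and compute and a tool call to move; the robot and the scene stay as the last step left them, time stands still between calls to the robot, and variables do not carry over. Pictures are saved under pics/ and viewed, and the job is handed in when it is done.

Besides the shell and the picture viewer there is one more tool, called after ">>>" by a JSON object that holds its "fn" and its "kwargs". send_rows: Moves the arm, as the interface text tells. Its arguments: {"type":"object","properties":{"rows":{"type":"array"},"fingers":{"type":"number"}},"required":["rows"]}

```bash
mkdir -p pics
python3 - <<'E'
from workcell import ctrl
import cv2,numpy as np
o=ctrl.get_obs();print(o['t'],o['ee_pos'],o['orientation'],o['width'],o['ft_force'])
for n in ["scene","side","wrist"]:
    d=ctrl.get_image(n);np.savez(f"im0_{n}.npz",**d)
    cv2.imwrite(f"pics/0_{n}.png",d["img"][:,:,::-1]);print(n,d["mtx"].tolist(),d["world_from_camera"].round(3).tolist())
E
```

```text
0.0 [6.24384089e+02 7.19301538e-02 1.93087368e+02] [-4.42337757e-05  1.57237052e+00  6.36767810e-05] 87.92894217890053 [ 0.61719635 -0.39208712 -0.66082809]
scene [[371.93273749076815, 0.0, 259.18997808221866], [0.0, 371.93273749076815, 193.76961820954142], [0.0, 0.0, 1.0]] [[-0.448, 0.605, -0.658, 1475.799], [0.894, 0.303, -0.329, 432.483], [0.0, -0.736, -0.677, 1060.242], [0.0, 0.0, 0.0, 1.0]]
side [[441.1645154376581, 0.0, 255.37493800002034], [0.0, 441.1645154376581, 187.04658077521023], [0.0, 0.0, 1.0]] [[-0.268, 0.632, -0.727, 1581.271], [0.963, 0.192, -0.188, 229.655], [0.021, -0.751, -0.66, 1065.648], [0.0, 0.0, 0.0, 1.0]]
wrist [[302.27912887954847, 0.0, 257.16994235440364], [0.0, 302.27912887954847, 196.6036894539747], [0.0, 0.0, 1.0]] [[1.0, 0.002, -0.001, 625.54], [0.001, -0.97, -0.245, 67.436], [-0.001, 0.245, -0.97, 384.481], [0.0, 0.0, 0.0, 1.0]]
```

View pics/0_scene.png

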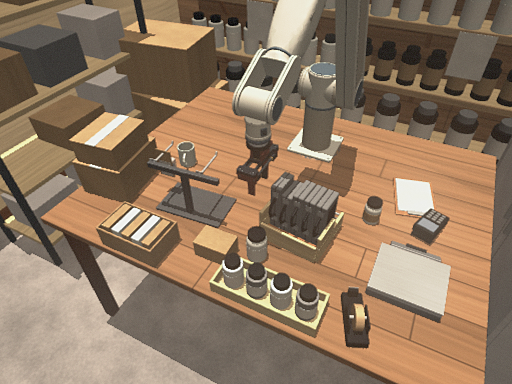

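View pics/0_side.png

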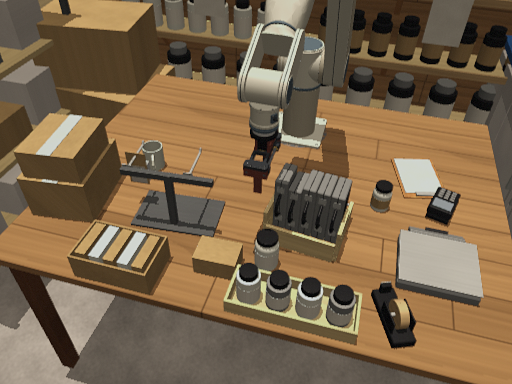

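View pics/0_wrist.png

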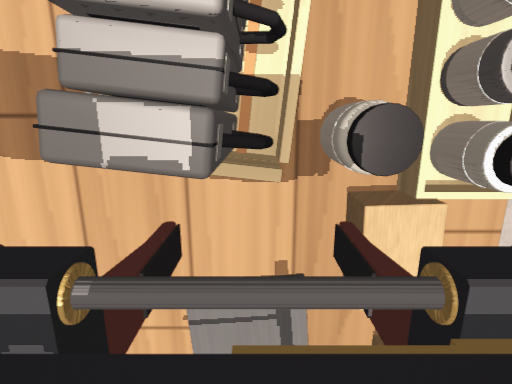

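```bash
cat > h.py <<'E'
import numpy as np,cv2
def load(n):
    d=np.load(n);return {k:d[k] for k in d}
def cloud(d):
    z=d["depth"].astype(float);h,w=z.shape
    u,v=np.meshgrid(np.arange(w),np.arange(h));K=d["mtx"]
    P=np.stack([(u-K[0,2])/K[0,0]*z,(v-K[1,2])/K[1,1]*z,z],-1)
    T=d["world_from_camera"];W=P@T[:3,:3].T+T[:3,3]
    W[z<=0]=np.nan;return W
def grab(name,tag):
    from workcell import ctrl
    d=ctrl.get_image(name);np.savez(f"im{tag}_{name}.npz",**d);cv2.imwrite(f"pics/{tag}_{name}.png",d["img"][:,:,::-1]);return d
def proj(d,p):
    T=d["world_from_camera"];c=T[:3,:3].T@(np.asarray(p,float)-T[:3,3]);K=d["mtx"]
    return K[0,0]*c[0]/c[2]+K[0,2],K[1,1]*c[1]/c[2]+K[1,2]
E
python3 - <<'E'
from h import *
# height maps, top view from scene+side+wrist
H=np.zeros((600,800,3),np.uint8)
for i,n in enumerate(["scene","side","wrist"]):
    d=load(f"im0_{n}.npz");W=cloud(d).reshape(-1,3);im=d["img"].reshape(-1,3)
    ok=~np.isnan(W[:,0])&(W[:,2]>3)&(W[:,2]<235)
    W=W[ok];u=(W[:,0]-400)/1.0;v=(400-W[:,1])/1.0+0
    ok=(u>=0)&(u<800)&(v>=0)&(v<600);o=np.argsort(W[ok,2])
    col=cv2.applyColorMap((W[ok,2]).astype(np.uint8)[:,None],cv2.COLORMAP_JET)[:,0]
    uu=u[ok][o].astype(int);vv=v[ok][o].astype(int)
    for a in (0,1):
        for b in (0,1): H[np.clip(vv+a,0,599),np.clip(uu+b,0,799)]=col[o]
    print(n,W[:,2].min())
cv2.imwrite("pics/top0.png",H)
E
```

```text
scene 3.0000322138907904
side 3.00006941765173
wrist 3.0017049378461707
```

View pics/top0.png

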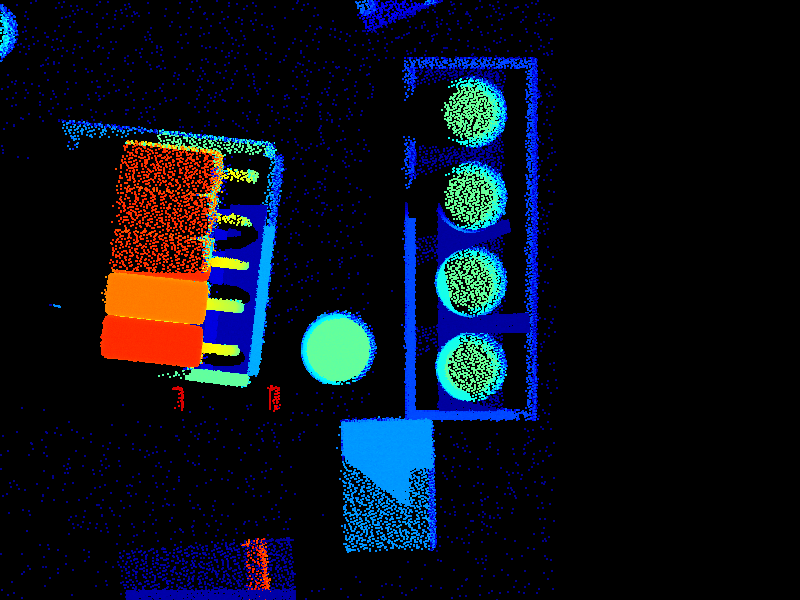

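Run:
```python
from h import *
Ws={n:cloud(load(f"im0_{n}.npz")).reshape(-1,3) for n in ["scene","side","wrist"]}
def sel(W,lo,hi):
    return W[(W[:,0]>lo[0])&(W[:,0]<hi[0])&(W[:,1]>lo[1])&(W[:,1]<hi[1])&(W[:,2]>lo[2])&(W[:,2]<hi[2])]
w=Ws["wrist"]
for nm,lo,hi in [("short",(490,70,186),(620,135,198)),("tallR",(490,30,205),(615,90,220))]:
    p=sel(w,lo,hi);r=cv2.minAreaRect(p[:,:2].astype(np.float32));print(nm,len(p),r,np.median(p[:,2]));print(cv2.boxPoints(r).round(1).tolist())
for n in ["scene","side"]:
    p=sel(Ws[n],(490,30,205),(640,270,220));r=cv2.minAreaRect(p[:,:2].astype(np.float32));print(n,len(p),r,np.median(p[:,2]),cv2.boxPoints(r).round(1).tolist())
# stand
for n in ["scene","side"]:
    W=Ws[n]
    for lo,hi in [((350,-500,206),(800,-90,225)),((350,-500,7),(800,-90,16)),((350,-500,195),(800,-90,240))]:
        p=sel(W,lo,hi)
        if len(p): r=cv2.minAreaRect(p[:,:2].astype(np.float32));print(n,lo[2],len(p),r,np.median(p[:,2]),cv2.boxPoints(r).round().tolist())
d=load("im0_scene.npz")["img"];cv2.imwrite("pics/z_stand.png",cv2.resize(d[120:240,120:290,::-1],None,fx=4.5,fy=4.5,interpolation=cv2.INTER_CUBIC))
d=load("im0_side.npz")["img"];cv2.imwrite("pics/z_stand2.png",cv2.resize(d[120:250,100:260,::-1],None,fx=4.5,fy=4.5,interpolation=cv2.INTER_CUBIC))
```

```text
short 13424 ((556.0258178710938, 108.6062240600586), (64.61359405517578, 100.06351470947266), 82.95243072509766) 192.01511687497032
[[502.3999938964844, 82.69999694824219], [601.7000122070312, 70.4000015258789], [609.5999755859375, 134.5], [510.29998779296875, 146.8000030517578]]
tallR 12797 ((550.354736328125, 59.04452896118164), (41.75180435180664, 100.3882827758789), 83.821044921875) 212.00855249349735
[[498.20001220703125, 43.70000076293945], [598.0, 32.900001525878906], [602.5, 74.4000015258789], [502.70001220703125, 85.19999694824219]]
scene 1017 ((560.7500610351562, 147.69068908691406), (216.02650451660156, 104.50799560546875), 84.63154602050781) 211.99409892976416 [[498.6000061035156, 45.0], [602.7000122070312, 35.29999923706055], [622.9000244140625, 250.3000030517578], [518.7999877929688, 260.1000061035156]]
side 1231 ((558.862060546875, 145.52867126464844), (216.3026885986328, 104.3332290649414), 84.16624450683594) 210.3753556042792 [[496.0, 43.20000076293945], [599.7999877929688, 32.599998474121094], [621.7999877929688, 247.8000030517578], [518.0, 258.3999938964844]]
scene
[... 511 characters left out ...]
70092773) 211.95320684242085 [[507.0, -151.0], [533.0, -459.0], [693.0, -445.0], [667.0, -137.0]]
side 206 768 ((599.5643920898438, -301.4290771484375), (164.76246643066406, 306.1089782714844), 5.888951301574707) 213.5256140957344 [[502.0, -158.0], [533.0, -462.0], [697.0, -445.0], [666.0, -141.0]]
side 7 2042 ((588.395263671875, -328.6387634277344), (419.330322265625, 300.6917724609375), 57.45452117919922) 9.277996063162846 [[349.0, -424.0], [602.0, -586.0], [828.0, -233.0], [574.0, -71.0]]
side 195 1112 ((599.5534057617188, -301.32305908203125), (164.76246643066406, 306.3487548828125), 5.888951301574707) 210.5648468071917 [[502.0, -157.0], [533.0, -462.0], [697.0, -445.0], [666.0, -141.0]]
```

View pics/z_stand.png

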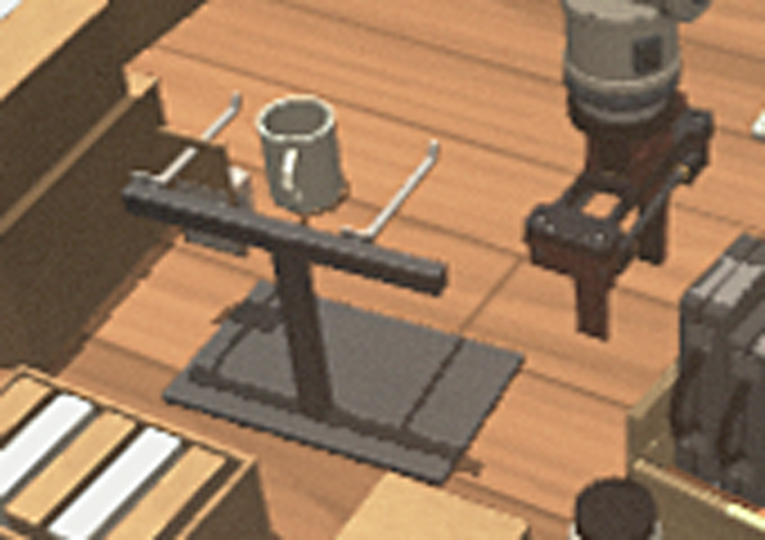

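View pics/z_stand2.png

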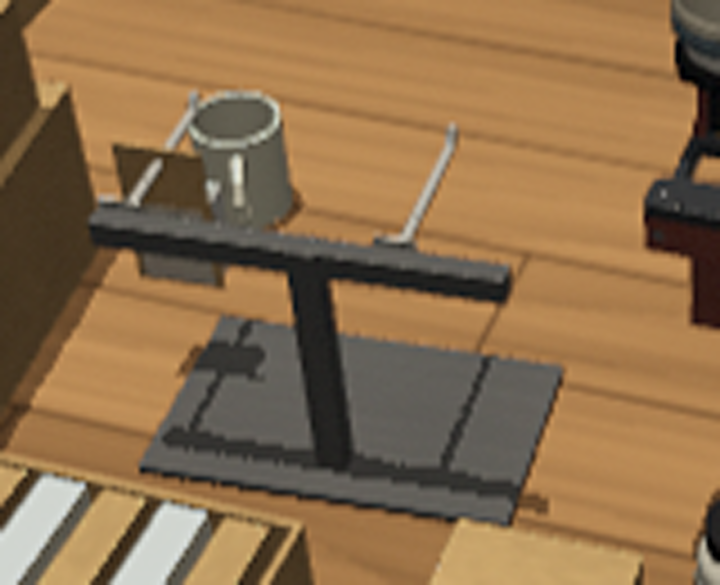

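>>> {"fn": "send_rows", "kwargs": {"rows": [[-40, 0, 0, 0], [-40, 0, 0, 0], [-40, 0, 0, 0], [-20, 40, -20, 0], [0, 40, -20, 0], [0, 40, -20, 0], [0, 0, 0, 0]], "fingers": 0}}

```text
t: 0.73
ee_pos: [566.4, 113.9, 333.6]
orientation: [0.007, 1.579, -0.004]
ft_force: [0.3, 1.5, 0.2]
width: 44.6
```

```bash
cat >> h.py <<'E'
def sel(W,lo,hi):
    W=W.reshape(-1,3)
    return W[(W[:,0]>lo[0])&(W[:,0]<hi[0])&(W[:,1]>lo[1])&(W[:,1]<hi[1])&(W[:,2]>lo[2])&(W[:,2]<hi[2])]
E
python3 - <<'E'
from h import *
d=grab("wrist","1")
W=cloud(d)
m=((W[...,2]>209)&(W[...,2]<214)).astype(np.uint8)
m2=((W[...,2]>190.5)&(W[...,2]<193.5)).astype(np.uint8)
for k in (m,m2):
    k=cv2.morphologyEx(k,cv2.MORPH_OPEN,np.ones((5,5)))
    cs,_=cv2.findContours(k,cv2.RETR_EXTERNAL,cv2.CHAIN_APPROX_NONE)
    for c in cs:
        if cv2.contourArea(c)<800: continue
        p=W[c[:,0,1],c[:,0,0],:2].astype(np.float32);r=cv2.minAreaRect(p);print(r,cv2.boxPoints(r).round(1).tolist())
E
```

```text
((561.27392578125, 58.37482452392578), (39.583221435546875, 76.75543212890625), 84.44668579101562) [[521.2000122070312, 42.400001525878906], [597.5999755859375, 35.0], [601.4000244140625, 74.4000015258789], [525.0, 81.80000305175781]]
((560.3453369140625, 145.73019409179688), (40.135345458984375, 97.9523696899414), 83.74053955078125) [[509.5, 131.10000610351562], [606.7999877929688, 120.4000015258789], [611.2000122070312, 160.3000030517578], [513.7999877929688, 171.0]]
((565.0759887695312, 188.98117065429688), (40.18247985839844, 97.82325744628906), 83.68897247314453) [[514.2999877929688, 174.39999389648438], [611.5, 163.60000610351562], [615.9000244140625, 203.60000610351562], [518.7000122070312, 214.3000030517578]]
((569.5573120117188, 232.02700805664062), (40.35729217529297, 97.56965637207031), 84.43840789794922) [[519.0, 216.6999969482422], [616.2000122070312, 207.1999969482422], [620.0999755859375, 247.39999389648438], [523.0, 256.79998779296875]]
((556.2622680664062, 102.50469970703125), (38.16292190551758, 95.71650695800781), 84.05039978027344) [[506.70001220703125, 88.5], [601.9000244140625, 78.5999984741211], [605.7999877929688, 116.5], [510.6000061035156, 126.4000015258789]]
```

View pics/1_wrist.png

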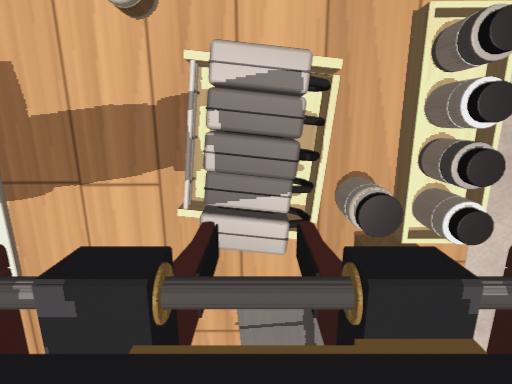

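>>> {"fn": "send_rows", "kwargs": {"rows": [[0, -10, 30, 0], [0, -9, 29, 0], [0, 0, 0, 0.106], [40, 0, 0, 0], [40, 0, 0, 0], [0, 0, 0, 0], [0, 0, 0, 0]], "fingers": 0}}

```text
t: 1.37
ee_pos: [630.7, 88.0, 251.2]
orientation: [0.09, 1.573, -0.093]
ft_force: [0.9, -0.7, 0.9]
width: 0.1
```

```bash
cat >> h.py <<'E'
from scipy.spatial.transform import Rotation as R
C0=np.array([556.,102.6]);ux=np.array([.9944,-.106]);uy=np.array([.106,.9944])
def st(verbose=1):
    from workcell import ctrl
    o=ctrl.get_obs();M=R.from_rotvec(o['orientation']).as_matrix();p=np.array(o['ee_pos'])
    print('t',round(o['t'],2),'p',p.round(1),'w',round(o['width'],1),'F',np.round(o['ft_force'],1),'toolx',M[:,0].round(3),'jaw yaw',round(np.degrees(np.arctan2(M[1,2],M[0,2])),2),'q',np.round(o['qpos'],2))
    e=p[:2]-C0;print('case-frame x,y',(e@ux).round(1),(e@uy).round(1))
    return p,M
E
python3 - <<'E'
from h import *
st(); grab("wrist","2"); grab("side","2")
E
```

```text
t 1.37 p [630.7  88.  251.2] w 0.1 F [ 0.9 -0.7  0.9] toolx [-0.005 -0.002 -1.   ] jaw yaw -6.65 q [ 0.12  0.39  1.55 -0.    1.21  0.24]
case-frame x,y 75.8 -6.6
```

View pics/2_wrist.png

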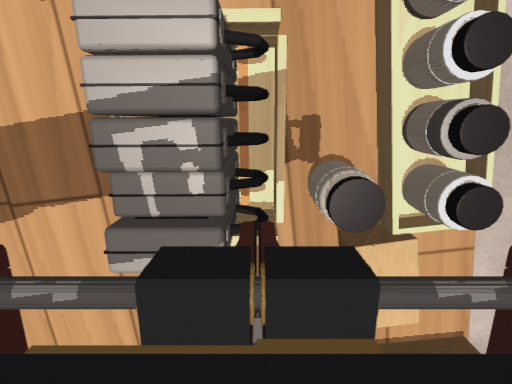

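View pics/2_side.png

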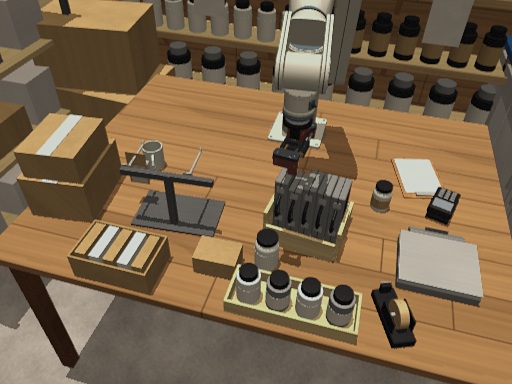

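>>> {"fn": "send_rows", "kwargs": {"rows": [[0, 6.5, -4, 0], [0, 0, 0, 0], [30, 0, 0, 0], [20, 0, 0, 0], [0, 0, 0, 0], [0, 0, 0, 0]]}}

```text
t: 1.97
ee_pos: [633.8, 97.4, 213.7]
orientation: [0.091, 1.554, -0.088]
ft_force: [-0.2, -0.4, 0.0]
width: 0.1
```

```bash
python3 -c "
from h import *
st()"
```

```text
t 1.97 p [633.8  97.4 213.7] w 0.1 F [-0.2 -0.4  0. ] toolx [ 0.016  0.001 -1.   ] jaw yaw -6.56 q [ 0.13  0.42  1.59 -0.    1.12  0.25]
case-frame x,y 77.9 3.1
```

>>> {"fn": "send_rows", "kwargs": {"rows": [[0, -3, -3, 0], [25, 0, 0, 0], [18, 0, 0, 0], [0, 0, 0, 0], [0, 0, 0, 0]]}}

```text
t: 2.38
ee_pos: [635.7, 95.5, 179.9]
orientation: [0.092, 1.54, -0.085]
ft_force: [0.3, 0.4, 0.9]
width: 0.9
```

```bash
python3 -c "
from h import *
st()"
```

```text
t 2.38 p [635.7  95.5 179.9] w 0.9 F [0.3 0.4 0.9] toolx [ 0.029  0.003 -1.   ] jaw yaw -6.5 q [ 0.13  0.45  1.62 -0.    1.04  0.25]
case-frame x,y 80.0 1.4
```

>>> {"fn": "send_rows", "kwargs": {"rows": [[0, -1, -8, 0], [0, 0, -8, 0], [0, 0, -8, 0], [-1, 0, -8, 0], [-1, 0, -8, 0], [-2, 0, -8, 0], [-2, 0, -8, 0], [-2, 0, -8, 0]]}}

```text
t: 3.05
ee_pos: [568.2, 102.5, 192.9]
orientation: [0.093, 1.532, -0.084]
ft_force: [0.5, 0.8, -0.7]
width: 0.6
```

```bash
python3 -c "
from h import *
st();grab('side','3');d=grab('scene','3')"
```

```text
t 3.05 p [568.2 102.5 192.9] w 0.6 F [ 0.5  0.8 -0.7] toolx [ 0.037  0.004 -0.999] jaw yaw -6.51 q [ 0.16  0.34  1.77 -0.    1.    0.27]
case-frame x,y 12.1 1.2
```

View pics/3_side.png

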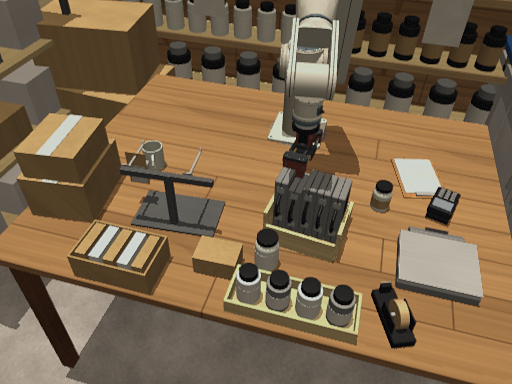

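```bash
python3 -c "
import cv2
a=cv2.imread('pics/3_side.png');b=cv2.imread('pics/3_scene.png')
cv2.imwrite('pics/3z.png',cv2.hconcat([cv2.resize(a[120:260,240:370],(390,420)),cv2.resize(b[120:260,230:360],(390,420))]))"
```

```text
(no output)
```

View pics/3z.png

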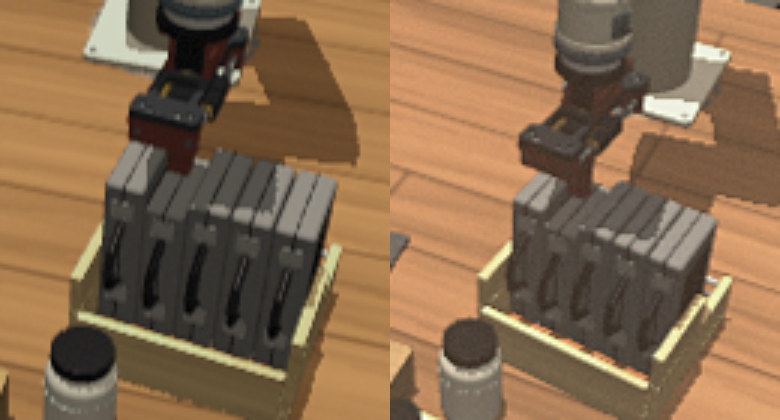

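Run:
```python
from h import *
for t in ("0","3"):
  for n in ("scene","side"):
    W=cloud(load(f"im{t}_{n}.npz")).reshape(-1,3)
    W=W[~np.isnan(W[:,0])]
    e=W[:,:2]-C0;cx=e@ux;cy=e@uy
    k=(abs(cy)<14)&(abs(cx)<110)&(W[:,2]>100)&(W[:,2]<225)
    b=np.stack([cx[k],W[k,2]],1)
    H,_,_=np.histogram2d(b[:,1],b[:,0],bins=[np.arange(100,230,10),np.arange(-110,111,10)])
    print(t,n);print(H[::-1].astype(int))
```

```text
0 scene
[[ 0  0  0  0  0  0  0  0  0  0  0  0  0  0  0  0  0  0  0  0  0  0]
 [ 0  0  0  0  0  0  0  0  0  0  0  0  0  0  0  0  0  0  0  0  0  0]
 [ 0  0  0  0  0  3  8 11 16 14 17 13 13 10 15 11  1  0  0  0  0  0]
 [ 0  0  0  0  0  1  2  0  0  1  1  2  3  4  3 18  2  0  0  0  0  0]
 [ 0  0  0  0  0  0  0  0  0  0  0  0  0  0  0 14  4  0  0  0  0  0]
 [ 0  0  0  0  0  0  0  0  0  0  0  0  0  0  0 10  1  0  0  0  0  0]
 [ 0  0  0  0  0  0  0  0  0  0  0  0  0  0  0 14  8  2  0  0  0  0]
 [ 0  0  0  0  0  0  0  0  0  0  0  0  0  0  0  9  3  7  4  0  0  0]
 [ 0  0  0  0  0  0  0  0  0  0  0  0  0  0  0  8  1  0  6  3  0  0]
 [ 0  0  0  0  0  0  0  0  0  0  0  0  0  0  0  8  0  0  2  5  0  0]
 [ 0  0  0  0  0  0  0  0  0  0  0  0  0  0  0  9  0  0  0  7  0  0]
 [ 0  0  0  0  0  0  0  0  0  0  0  0  0  0  0 12  0  0  0  4  0  0]]
0 side
[[ 0  0  0  0  0  0  0  0  0  0  0  0  0  0  0  0  0  0  0  0  0  0]
 [ 0  0  0  0  0  0  0  0  0  0  0  0  0  0  0  0  0  0  0  0  0  0]
 [ 0  0  0  0  0  0 11 13 12 13 14 12 14 12 13  8  1  0  0  0  0  0]
 [ 0  0  0  0  0  3  6  5  5  5  7  7  8  8  9 27
[... 1545 characters left out ...]
 0  0  0]
 [ 0  0  0  0  0  0  3  5  2  9 13 15 17 14 17 12  1  0  0  0  0  0]
 [ 0  0  0  0  0  1  0  2  4  5  9  3  7  1  3 27  1  0  0  0  0  0]
 [ 0  0  0  0  0  0  0  0  0  0  0  0  0  0  0 20  5  0  0  0  0  0]
 [ 0  0  0  0  0  0  0  0  0  0  0  0  0  0  0 16  5  0  0  0  0  0]
 [ 0  0  0  0  0  0  0  0  0  0  0  0  0  0  0 17  7  1  0  0  0  0]
 [ 0  0  0  0  0  0  0  0  0  0  0  0  0  0  0 10 10  6  7  1  0  0]
 [ 0  0  0  0  0  0  0  0  0  0  0  0  0  0  0 15  1  4  3  5  0  0]
 [ 0  0  0  0  0  0  0  0  0  0  0  0  0  0  0 10  3  0  4  7  0  0]
 [ 0  0  0  0  0  0  0  0  0  0  0  0  0  0  0 12  2  0  0  8  0  0]
 [ 0  0  0  0  0  0  0  0  0  0  0  0  0  0  0 11  1  0  2  5  0  0]]
```

>>> {"fn": "send_rows", "kwargs": {"rows": [[-15, 0, 0, 0], [-5, 0, 25, 0], [0, 0, 30, 0], [0, 0, 14, 0], [0, 0, 0, 0], [0, 0, 0, 0]]}}

```text
t: 3.65
ee_pos: [637.4, 94.7, 216.7]
orientation: [0.092, 1.531, -0.083]
ft_force: [-1.2, 0.2, 0.3]
width: 0.5
```

```bash
python3 -c "
from h import *
st()"
```

```text
t 3.65 p [637.4  94.7 216.7] w 0.5 F [-1.2  0.2  0.3] toolx [ 0.038  0.004 -0.999] jaw yaw -6.42 q [ 0.13  0.41  1.6  -0.    1.1   0.24]
case-frame x,y 81.8 0.8
```

>>> {"fn": "send_rows", "kwargs": {"rows": [[25, 0, -3, 0], [25, 0, -2, 0], [15, 0, -1, 0], [0, 0, 0, 0], [0, 0, 0, 0]]}}

```text
t: 4.07
ee_pos: [630.5, 96.1, 149.7]
orientation: [0.092, 1.532, -0.083]
ft_force: [-0.1, -0.6, 0.7]
width: 0.5
```

```bash
python3 -c "
from h import *
st()"
```

```text
t 4.07 p [630.5  96.1 149.7] w 0.5 F [-0.1 -0.6  0.7] toolx [ 0.037  0.004 -0.999] jaw yaw -6.42 q [ 0.13  0.47  1.66 -0.    0.97  0.25]
case-frame x,y 74.8 1.4
```

>>> {"fn": "send_rows", "kwargs": {"rows": [[-12, -1, 0, 0], [0, 0, -6, 0], [0, 0, -8, 0], [0, 0, -8, 0], [0, 0, -6, 0]]}}

```text
t: 4.48
ee_pos: [601.3, 98.7, 166.3]
orientation: [0.093, 1.527, -0.082]
ft_force: [-0.4, -0.2, 0.4]
width: 0.7
```

```bash
cat >> h.py <<'E'
def prof(t,n,ymax=14):
    W=cloud(load(f"im{t}_{n}.npz")).reshape(-1,3);W=W[~np.isnan(W[:,0])]
    e=W[:,:2]-C0;cx=e@ux;cy=e@uy
    k=(abs(cy)<ymax)&(cx>-200)&(cx<100)&(W[:,2]>70)&(W[:,2]<235)
    H,_,_=np.histogram2d(W[k,2],cx[k],bins=[np.arange(70,240,10),np.arange(-200,101,10)])
    print(t,n)
    for i,r in list(enumerate(H.astype(int)))[::-1]: print(75+10*i,' '.join('%2d'%v if v else ' .' for v in r))
E
python3 -c "
from h import *
st();grab('side','4');prof('4','side')"
```

```text
t 4.48 p [601.3  98.7 166.3] w 0.7 F [-0.4 -0.2  0.4] toolx [ 0.043  0.005 -0.999] jaw yaw -6.42 q [ 0.14  0.41  1.72 -0.    0.97  0.26]
case-frame x,y 45.5 0.9
4 side
225  .  .  .  .  .  .  .  .  .  .  .  .  .  .  .  .  .  .  .  .  .  .  .  .  .  1  .  .  .  .
215  .  .  .  .  .  .  .  .  .  .  .  .  .  .  .  .  .  .  .  .  .  .  .  .  1 11  .  .  .  .
205  .  .  .  .  .  .  .  .  .  .  .  .  .  .  .  .  .  .  .  .  .  .  .  1  5 18  .  .  .  .
195  .  .  .  .  .  .  .  .  .  .  .  .  .  .  .  1  8  5  7  4  2  2  2  3  6  8  .  .  .  .
185  .  .  .  .  .  .  .  .  .  .  .  .  .  .  .  1  .  3  3  2  1  1  .  . 20  3  .  .  .  .
175  .  .  .  .  .  .  .  .  .  .  .  .  .  .  .  .  .  .  .  .  .  .  .  . 17  3  .  .  .  .
165  .  .  .  .  .  .  .  .  .  .  .  .  .  .  .  .  .  .  .  .  .  .  .  . 23  1  .  .  .  .
155  .  .  .  .  .  .  .  .  .  .  .  .  .  .  .  .  .  .  .  .  .  .  .  . 19  8  2  .  .  .
145  .  .  .  .  .  .  .  .  .  .  .  .  .  .  .  .  .  .  .  .  .  .  .  . 12  5  9  6  .  .
135  .  .  .  .  .  .  .  .  .  .  .  .  .  .  .  .  .  .  .  .  .  .  .  . 13  1  1  6  3  .
125  .  .  .  .  .  .  .  .  .  .  .  .  .  .  .  .  .  .  .  .  .  .  .  1 13  1  .  5  9  .
115  .  .  .  .  .  .  .  .  .  .  .  .  .  .  .  .  .  .  .  .  .  .  .  . 12  .  .  .  5  .
105  .  .  .  .  .  .  .  .  .  .  .  .  .  .  .  .  .  .  .  .  .  .  .  . 13  2  .  .  6  .
95  .  .  .  .  .  .  .  .  .  .  .  .  .  .  .  .  .  .  .  .  .  .  .  .  9  .  .  4  2  .
85  .  .  .  .  .  .  .  .  .  .  .  .  .  .  .  .  .  .  .  .  .  .  .  . 17  3  2  1  1  .
75  .  .  .  .  .  .  .  .  .  .  .  .  .  .  .  .  .  .  .  .  .  .  .  .  6  3  .  .  .  5
```

>>> {"fn": "send_rows", "kwargs": {"rows": [[1, 0, -8, 0], [0, 0, -8, 0], [0, 0, -8, 0]]}}

```text
t: 4.78
ee_pos: [575.2, 101.7, 164.9]
orientation: [0.093, 1.525, -0.081]
ft_force: [1.2, -0.8, -0.1]
width: 0.4
```

```bash
python3 -c "
from h import *
st();grab('side','5');grab('scene','5');prof('5','side')
import cv2
a=cv2.imread('pics/5_side.png');b=cv2.imread('pics/5_scene.png')
cv2.imwrite('pics/5z.png',cv2.hconcat([cv2.resize(a[120:260,240:370],(390,420)),cv2.resize(b[120:260,230:360],(390,420))]))"
```

```text
t 4.78 p [575.2 101.7 164.9] w 0.4 F [ 1.2 -0.8 -0.1] toolx [ 0.044  0.005 -0.999] jaw yaw -6.41 q [ 0.16  0.38  1.78 -0.    0.94  0.27]
case-frame x,y 19.2 1.2
5 side
225  .  .  .  .  .  .  .  .  .  .  .  .  .  .  .  .  .  .  .  .  .  .  .  .  .  .  .  .  .  .
215  .  .  .  .  .  .  .  .  .  .  .  .  .  .  .  .  .  .  .  .  .  1 17  .  .  .  .  .  .  .
205  .  .  .  .  .  .  .  .  .  .  .  .  .  .  .  .  .  .  .  .  .  1 18  .  .  .  .  .  .  .
195  .  .  .  .  .  .  .  .  .  .  .  .  .  .  .  3  3  2  4  .  1  3 18 14 17  .  .  .  .  .
185  .  .  .  .  .  .  .  .  .  .  .  .  .  .  1  2  4  .  1  2  1  2  9  4 20  3  .  .  .  .
175  .  .  .  .  .  .  .  .  .  .  .  .  .  .  .  .  .  .  .  .  .  .  .  . 23  3  .  .  .  .
165  .  .  .  .  .  .  .  .  .  .  .  .  .  .  .  .  .  .  .  .  .  .  .  . 23  .  .  .  .  .
155  .  .  .  .  .  .  .  .  .  .  .  .  .  .  .  .  .  .  .  .  .  .  .  . 16  6  2  .  .  .
145  .  .  .  .  .  .  .  .  .  .  .  .  .  .  .  .  .  .  .  .  .  .  .  . 14  9  7  7  1  .
135  .  .  .  .  .  .  .  .  .  .  .  .  .  .  .  .  .  .  .  .  .  .  .  . 13  1  .  7  4  .
125  .  .  .  .  .  .  .  .  .  .  .  .  .  .  .  .  .  .  .  .  .  .  .  . 13  1  .  3  7  .
115  .  .  .  .  .  .  .  .  .  .  .  .  .  .  .  .  .  .  .  .  .  .  .  . 10  1  .  .  8  .
105  .  .  .  .  .  .  .  .  .  .  .  .  .  .  .  .  .  .  .  .  .  .  .  . 12  2  .  .  6  .
95  .  .  .  .  .  .  .  .  .  .  .  .  .  .  .  .  .  .  .  .  .  .  .  . 12  1  .  1  3  .
85  .  .  .  .  .  .  .  .  .  .  .  .  .  .  .  .  .  .  .  .  .  .  .  .  9  2  1  3  .  .
75  .  .  .  .  .  .  .  .  .  .  .  .  .  .  .  .  .  .  .  .  .  .  .  . 12  2  .  .  .  3
```

View pics/5z.png

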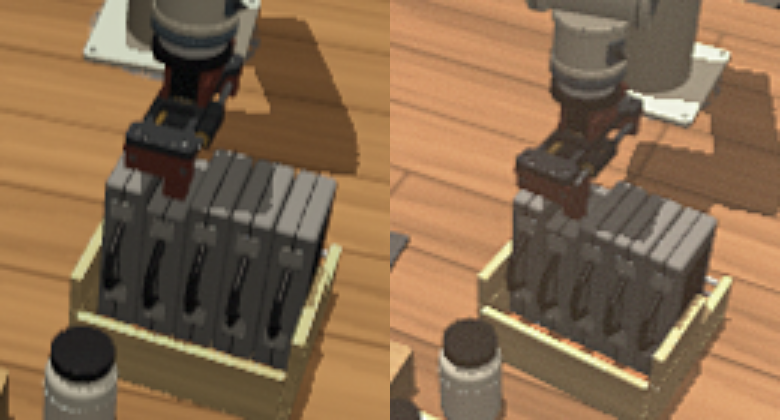

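Run:
```python
from h import *
for t,x,y in (("0",624.4,0),("2",630.7,88.0),("3",568.2,102.5),("4",601.3,98.7),("5",575.2,101.7)):
  for n in ("scene","side"):
    d=load(f"im{t}_{n}.npz");W=cloud(d).reshape(-1,3);im=d['img'].reshape(-1,3).astype(int)
    k=(im[:,0]>im[:,1]*1.7)&(im[:,0]>im[:,2]*1.6)&(im[:,0]<140)&(abs(W[:,0]-x)<80)&(abs(W[:,1]-y)<60)&(W[:,2]>100)&(W[:,2]<450)
    p=W[k]
    if len(p): 
        s=p[np.argsort(p[:,2])[:8]].round(0);print(t,n,len(p),np.percentile(p[:,2],[0,1,5,50,100]).round(),s[:5].tolist())
```

```text
0 side 248 [226. 229. 234. 309. 398.] [[675.0, 3.0, 226.0], [676.0, 10.0, 228.0], [676.0, -2.0, 229.0], [678.0, 7.0, 229.0], [674.0, 6.0, 230.0]]Traceback (most recent call last):
  File "<stdin>", line 4, in <module>
  File "h.py", line 3, in load
    d=np.load(n);return {k:d[k] for k in d}
    fid = stack.enter_context(open(os.fspath(file), "rb"))
                              ~~~~^^^^^^^^^^^^^^^^^^^^^^^
FileNotFoundError: [Errno 2] No such file or directory: 'im2_scene.npz'
```

Run:
```python
from h import *
for t,n,x,y in (("0","side",624.4,0),("0","scene",624.4,0),("2","side",630.7,88.0),("3","side",568.2,102.5),("4","side",601.3,98.7),("5","side",575.2,101.7),("5","scene",575.2,101.7)):
    d=load(f"im{t}_{n}.npz");W=cloud(d);
    # column at finger: project tcp and points up
    for dz in (0,): 
        zt={'0':193,'2':251,'3':193,'4':166,'5':165}[t]
        out=[]
        for z in range(zt-20,zt+80,10):
            u,v=proj(d,(x+(58 if t=='0' else 10),y,z));u,v=int(round(u)),int(round(v));out.append((z,W[v,u].round(0).tolist(),d['img'][v,u].tolist()))
        print(t,n);[print('  ',o) for o in out]
```

```text
0 side
   (173, [500.0, -46.0, -9.0], [175, 129, 78])
   (183, [495.0, -47.0, 1.0], [166, 122, 75])
   (193, [481.0, -51.0, -3.0], [163, 118, 71])
   (203, [465.0, -55.0, -4.0], [179, 131, 81])
   (213, [457.0, -58.0, -2.0], [179, 133, 83])
   (223, [444.0, -61.0, 1.0], [179, 133, 83])
   (233, [677.0, -2.0, 226.0], [112, 76, 45])
   (243, [676.0, -2.0, 237.0], [49, 25, 18])
   (253, [677.0, -2.0, 248.0], [48, 24, 20])
   (263, [676.0, -3.0, 255.0], [49, 27, 21])
0 scene
   (173, [527.0, -84.0, -0.0], [193, 139, 97])
   (183, [516.0, -90.0, -1.0], [212, 151, 106])
   (193, [511.0, -92.0, 5.0], [196, 142, 99])
   (203, [495.0, -101.0, -0.0], [187, 135, 95])
   (213, [485.0, -106.0, 1.0], [190, 140, 95])
   (223, [465.0, -116.0, -4.0], [208, 150, 103])
   (233, [677.0, -1.0, 228.0], [66, 45, 39])
   (243, [674.0, -6.0, 233.0], [73, 51, 44])
   (253, [678.0, -4.0, 246.0], [69, 51, 39])
   (263, [677.0, -4.0, 258.0], [74, 54, 45])
2 side
   (231, [596.0, 82.0, 191.0], [88, 84, 78])
   (241, [575.0, 78.0, 184.0], [67, 65, 60])
   (251, [571.0, 77.0, 192.0], [43, 41, 39])
   (261, [579.0, 
[... 1452 characters left out ...]
])
   (195, [581.0, 101.0, 191.0], [79, 77, 71])
   (205, [582.0, 100.0, 203.0], [52, 27, 21])
   (215, [581.0, 102.0, 211.0], [50, 26, 20])
   (225, [653.0, 110.0, 283.0], [50, 25, 19])
   (235, [650.0, 109.0, 287.0], [51, 22, 16])
5 scene
   (145, [604.0, 108.0, 162.0], [86, 79, 68])
   (155, [601.0, 106.0, 168.0], [91, 85, 77])
   (165, [602.0, 110.0, 185.0], [83, 72, 63])
   (175, [601.0, 109.0, 193.0], [104, 97, 89])
   (185, [588.0, 103.0, 190.0], [104, 96, 88])
   (195, [581.0, 100.0, 192.0], [86, 77, 69])
   (205, [579.0, 99.0, 199.0], [74, 51, 41])
   (215, [577.0, 98.0, 206.0], [82, 57, 46])
   (225, [654.0, 126.0, 288.0], [79, 57, 46])
   (235, [651.0, 127.0, 298.0], [74, 54, 43])
```

Run:
```python
from workcell import ctrl
print(ctrl.grip_depth,[a for a in dir(ctrl) if not a.startswith('_')])
from h import *
for n in ("side","scene"):
    p=sel(cloud(load(f"im0_{n}.npz")),(510,-100,150),(740,20,420))
    H,_,_=np.histogram2d(p[:,2],p[:,0]-624,bins=[np.arange(150,420,10),np.arange(-100,101,10)])
    print(n)
    for i,r in list(enumerate(H.astype(int)))[::-1]: print(155+10*i-193,' '.join('%2d'%v if v else ' .' for v in r))
```

```text
18.700000000000003 ['Unreachable', 'close_job', 'get_image', 'get_obs', 'grip_depth']
side
212  .  .  .  .  .  .  .  .  .  .  2  7 29 29  .  .  .  .  .  .
202  .  .  .  .  .  .  .  .  .  .  2  4 18 43  .  .  .  .  .  .
192  .  .  .  .  .  .  .  .  .  .  .  1  1  .  .  .  .  .  .  .
182  .  .  .  .  .  .  .  .  .  .  . 27  .  .  .  .  .  .  .  .
172  .  .  .  .  .  .  .  .  .  . 10 31  .  .  .  .  .  .  .  .
162  .  .  .  .  .  .  .  .  .  .  5 38  1  .  .  .  .  .  .  .
152  .  .  .  .  .  .  .  .  .  .  6 43 30  8  9 15 44 48 56  1
142  .  .  .  .  .  .  .  .  .  1  3  1 21  1  1  .  1  . 52  2
132  .  .  .  .  .  .  .  .  .  .  .  .  .  .  .  .  .  . 24  1
122  .  .  .  .  .  2  .  .  .  .  1  2  1  .  .  .  . 16 32  .
112  .  .  .  .  .  1  .  .  .  .  .  .  .  .  .  .  . 28 18  .
102  .  .  .  .  .  1  .  .  .  .  .  .  .  .  .  .  .  .  .  .
92  .  .  .  .  1  2  .  .  .  .  .  .  .  .  .  4  .  .  .  .
82  .  .  .  .  .  9  .  .  .  .  .  .  .  .  . 19  1  .  .  .
72  .  .  .  .  .  6  .  .  .  .  .  .  .  .  . 20  .  .  .  .
62  .  .  .  .  .  .  .  .  .  .  .  .  .  .  . 18  
[... 1600 characters left out ...]
 .  .
62  .  .  .  .  2  9  .  .  .  .  .  .  .  .  3 16  .  .  .  .
52  .  .  .  .  . 14  .  .  .  .  .  .  .  .  1 13  .  .  .  .
42  .  .  .  .  . 14  .  .  .  .  .  .  .  .  6 12  .  .  .  .
32  .  .  .  .  . 11  .  .  .  .  .  .  .  .  1  9  .  .  .  .
22  .  .  .  .  .  .  .  .  .  .  .  .  .  .  .  .  .  .  .  .
12  .  .  .  .  .  .  .  .  .  .  .  .  .  .  .  .  .  .  .  .
2  .  .  .  .  .  .  .  .  .  .  .  .  .  .  .  .  .  .  .  .
-8  .  .  .  .  .  .  .  .  .  .  .  .  .  .  .  .  .  .  .  .
-18  .  .  .  .  .  .  .  .  .  .  .  .  .  .  .  .  .  .  .  .
-28  .  .  .  .  .  .  .  .  .  .  .  .  .  .  .  .  .  .  .  .
-38  .  .  .  .  .  .  .  .  .  .  .  .  .  .  .  .  .  .  .  .
```

>>> {"fn": "send_rows", "kwargs": {"rows": [[-12, 0, 5, 0], [0, 0, 25, 0], [0, 0, 24, 0], [0, -1, 0, 0], [15, 0, 0, 0], [20, 0, 0, 0], [0, 0, 0, 0]]}}

```text
t: 5.47
ee_pos: [630.5, 94.9, 144.0]
orientation: [0.092, 1.525, -0.081]
ft_force: [-0.6, 0.2, 0.4]
width: 0.2
```

```bash
python3 -c "
from h import *
st()"
```

```text
t 5.47 p [630.5  94.9 144. ] w 0.2 F [-0.6  0.2  0.4] toolx [ 0.044  0.005 -0.999] jaw yaw -6.35 q [ 0.13  0.48  1.67 -0.    0.95  0.24]
case-frame x,y 74.9 0.2
```

>>> {"fn": "send_rows", "kwargs": {"rows": [[8, 0, -5, 0], [0, 0, -6, 0], [0, 0, -6, 0], [0, 0, -6, 0], [0, 0, -6, 0], [0, 0, -6, 0]]}}

```text
t: 5.97
ee_pos: [596.0, 99.4, 137.4]
orientation: [0.093, 1.518, -0.08]
ft_force: [5.7, -0.6, 9.2]
width: 0.4
```

```bash
python3 -c "
from h import *
st();grab('side','6');prof('6','side')"
```

```text
t 5.97 p [596.   99.4 137.4] w 0.4 F [ 5.7 -0.6  9.2] toolx [ 0.052  0.006 -0.999] jaw yaw -6.35 q [ 0.15  0.44  1.76 -0.    0.89  0.26]
case-frame x,y 40.1 1.1
6 side
225  .  .  .  .  .  .  .  .  .  .  .  .  .  .  .  .  .  .  .  .  .  .  .  .  .  .  .  .  .  .
215  .  .  .  .  .  .  .  .  .  .  .  .  .  .  .  .  .  .  .  .  .  .  .  .  .  .  .  .  .  .
205  .  .  .  .  .  .  .  .  .  .  .  .  .  .  .  .  .  .  .  .  .  .  .  .  .  .  .  .  .  .
195  .  .  .  .  .  .  .  .  .  .  .  .  .  .  .  .  .  .  .  1  1  2  .  .  .  .  .  .  .  .
185  .  .  .  .  .  .  .  .  .  .  .  .  .  .  .  .  .  .  .  .  .  .  .  . 15  .  .  .  .  .
175  .  .  .  .  .  .  .  .  .  .  .  .  .  .  .  .  .  .  .  .  .  .  1  2 19  .  .  .  .  .
165  .  .  .  .  .  .  .  .  .  .  .  .  .  .  .  .  .  .  .  .  .  .  .  3  8  .  .  .  .  .
155  .  .  .  .  .  .  .  .  .  .  .  .  .  .  .  .  .  .  .  .  .  .  3  7  6 10  3  .  .  .
145  .  .  .  .  .  .  .  .  .  .  .  .  .  .  .  .  .  .  .  .  .  .  6 10  .  1  7  .  .  .
135  .  .  .  .  .  .  .  .  .  .  .  .  .  .  .  .  .  .  .  .  .  .  3 10  .  . 11  4  .  .
125  .  .  .  .  .  .  .  .  .  .  .  .  .  .  .  .  .  .  .  .  .  .  2 15  .  .  3  3  .  .
115  .  .  .  .  .  .  .  .  .  .  .  .  .  .  .  .  .  .  .  .  .  .  . 12  .  .  3  5  .  .
105  .  .  .  .  .  .  .  .  .  .  .  .  .  .  .  .  .  .  .  .  .  .  . 13  2  .  8  .  .  .
95  .  .  .  .  .  .  .  .  .  .  .  .  .  .  .  .  .  .  .  .  .  .  . 11  3  2  .  .  .  .
85  .  .  .  .  .  .  .  .  .  .  .  .  .  .  .  .  .  .  .  .  .  .  .  8  1  .  .  .  .  .
75  .  .  .  .  .  .  .  .  .  .  .  .  .  .  .  .  .  .  .  .  .  .  .  5 12  .  .  .  .  4
```

>>> {"fn": "send_rows", "kwargs": {"rows": [[-7, 0, -1, 0], [-6, 0, -5, 0], [-4, 0, -6, 0], [-4, 0, -7, 0], [-2, 0, -7, 0]]}}

```text
t: 6.43
ee_pos: [564.9, 102.7, 162.5]
orientation: [0.093, 1.517, -0.079]
ft_force: [0.4, 0.4, 1.2]
width: 0.5
```

```bash
python3 -c "
from h import *
st();grab('side','7');prof('7','side')"
```

```text
t 6.43 p [564.9 102.7 162.5] w 0.5 F [0.4 0.4 1.2] toolx [ 0.052  0.006 -0.999] jaw yaw -6.34 q [ 0.16  0.36  1.81 -0.    0.92  0.27]
case-frame x,y 8.8 1.1
7 side
225  .  .  .  .  .  .  .  .  .  .  .  .  .  .  .  .  .  .  .  .  .  1  .  .  .  .  .  .  .  .
215  .  .  .  .  .  .  .  .  .  .  .  .  .  .  .  .  .  .  .  .  . 10  .  .  .  .  .  .  .  .
205  .  .  .  .  .  .  .  .  .  .  .  .  .  .  .  1  3  1  .  .  3 20  .  .  .  .  .  .  .  .
195  .  .  .  .  .  .  .  .  .  .  .  .  2  4  4  3  .  .  .  1  2 17  .  .  .  .  .  .  .  .
185  .  .  .  .  .  .  .  .  .  .  1  2  .  .  .  .  .  .  .  1  2  .  .  .  .  .  .  .  .  .
175  .  .  .  .  .  .  .  .  .  .  .  .  .  .  .  .  .  .  .  2 24  6  6  6  .  .  .  .  .  .
165  .  .  .  .  .  .  .  .  .  .  .  .  .  .  .  .  .  .  .  . 20  3  2  8  5  .  .  .  .  .
155  .  .  .  .  .  .  .  .  .  .  .  .  .  .  .  .  .  .  .  . 11  3  .  . 12  2  .  .  .  .
145  .  .  .  .  .  .  .  .  .  .  .  .  .  .  .  .  .  .  .  .  5 11  .  .  4  5  .  .  .  .
135  .  .  .  .  .  .  .  .  .  .  .  .  .  .  .  .  .  .  .  .  2 16  .  .  1  5  .  .  .  .
125  .  .  .  .  .  .  .  .  .  .  .  .  .  .  .  .  .  .  .  .  . 14  5  .  6  5  .  .  .  .
115  .  .  .  .  .  .  .  .  .  .  .  .  .  .  .  .  .  .  .  .  .  3 10  .  1  .  .  .  .  .
105  .  .  .  .  .  .  .  .  .  .  .  .  .  .  .  .  .  .  .  .  .  2 14  1  1  .  .  .  .  .
95  .  .  .  .  .  .  .  .  .  .  .  .  .  .  .  .  .  .  .  .  .  . 14  2  .  .  .  .  .  .
85  .  .  .  .  .  .  .  .  .  .  .  .  .  .  .  .  .  .  .  .  .  . 16  9  .  .  .  .  .  .
75  .  .  .  .  .  .  .  .  .  .  .  .  .  .  .  .  .  .  .  .  .  .  3 25  1  .  .  .  .  4
```

>>> {"fn": "send_rows", "kwargs": {"rows": [[-2, 0, -7, 0], [-2, 0, -7, 0], [-1, 0, -6, 0], [-1, 0, -6, 0], [0, 0, -5, 0], [0, 0, -5, 0], [0, 0, -4, 0]]}}

```text
t: 7.07
ee_pos: [517.4, 107.5, 166.3]
orientation: [0.092, 1.521, -0.079]
ft_force: [-1.3, -0.6, -0.4]
width: 0.4
```

```bash
python3 -c "
from h import *
st();grab('side','8');prof('8','side')"
```

```text
t 7.07 p [517.4 107.5 166.3] w 0.4 F [-1.3 -0.6 -0.4] toolx [ 0.048  0.006 -0.999] jaw yaw -6.31 q [ 0.18  0.3   1.9  -0.    0.9   0.3 ]
case-frame x,y -38.9 0.8
8 side
225  .  .  .  .  .  .  .  .  .  .  .  .  .  .  .  .  3  .  .  .  .  .  .  .  .  .  .  .  .  .
215  .  .  .  .  .  .  .  .  .  .  .  .  .  .  .  1 22  3  .  .  .  .  .  .  .  .  .  .  .  .
205  .  .  .  .  .  .  .  .  .  .  .  .  .  1  1  2 15  6  .  .  .  .  .  .  .  .  .  .  .  .
195  .  .  .  .  .  .  .  .  .  2  .  .  .  .  2  1  7  .  2  .  .  .  .  .  .  .  .  .  .  .
185  .  .  .  .  .  .  .  .  1  .  .  .  .  .  1 12  5  7  6  8  1  .  .  .  .  .  .  .  .  .
175  .  .  .  .  .  .  1  2  .  .  .  .  .  .  .  9 13  .  .  6  7  .  .  .  .  .  .  .  .  .
165  .  .  .  .  .  1  .  .  .  .  .  .  .  .  .  1 12  5  .  .  9  5  .  .  .  .  .  .  .  .
155  .  .  .  .  .  .  .  .  .  .  .  .  .  .  .  .  5  9  .  .  3  8  1  .  .  .  .  .  .  .
145  .  .  .  .  .  .  .  .  .  .  .  .  .  .  .  .  .  7  6  .  .  6  .  .  .  .  .  .  .  .
135  .  .  .  .  .  .  .  .  .  .  .  .  .  .  .  .  .  . 11  4  1  3  .  .  .  .  .  .  .  .
125  .  .  .  .  .  .  .  .  .  .  .  .  .  .  .  .  .  .  2 14  3  .  .  .  .  .  .  .  .  .
115  .  .  .  .  .  .  .  .  .  .  .  .  .  .  .  .  .  .  . 14 10  .  .  .  .  .  .  .  .  .
105  .  .  .  .  .  .  .  .  .  .  .  .  .  .  .  .  .  .  .  2 24  5  .  .  .  .  .  .  .  .
95  .  .  .  .  .  .  .  .  .  .  .  .  .  .  .  .  .  .  .  .  7 23  3  .  .  .  .  .  .  .
85  .  .  .  .  .  .  .  .  .  .  .  .  .  .  .  .  .  .  .  .  . 15 14  .  .  .  .  .  .  .
75  .  .  .  .  .  .  .  .  .  .  .  .  .  .  .  .  .  .  .  .  .  1 29  5  .  .  .  .  .  5
```

>>> {"fn": "send_rows", "kwargs": {"rows": [[0, 0, -5, 0], [0, 0, -5, 0], [0, 0, -5, 0], [0, 0, 0, 0], [0, 0, 0, 0]]}}

```text
t: 7.53
ee_pos: [499.8, 109.3, 165.0]
orientation: [0.092, 1.523, -0.08]
ft_force: [0.0, -0.2, 0.7]
width: 0.6
```

```bash
python3 -c "
from h import *
st();grab('side','9');grab('scene','9');prof('9','side')"
```

```text
t 7.53 p [499.8 109.3 165. ] w 0.6 F [ 0.  -0.2  0.7] toolx [ 0.047  0.005 -0.999] jaw yaw -6.31 q [ 0.19  0.27  1.94 -0.    0.89  0.31]
case-frame x,y -56.6 0.7
9 side
225  .  .  .  .  .  .  .  .  .  .  .  .  .  .  1  4  .  .  .  .  .  .  .  .  .  .  .  .  .  .
215  .  .  .  .  .  .  .  .  .  .  .  .  .  . 14  8  .  .  .  .  .  .  .  .  .  .  .  .  .  .
205  .  .  .  .  .  .  .  .  .  .  2  1  .  . 14  2  .  .  .  .  .  .  .  .  .  .  .  .  .  .
195  .  .  .  .  .  .  .  .  .  .  .  4  4  2  9  6  5  1  .  .  .  .  .  .  .  .  .  .  .  .
185  .  .  .  .  .  .  .  .  .  .  .  .  2  3  5  2  4  8  2  .  .  .  .  .  .  .  .  .  .  .
175  .  .  .  .  .  .  .  .  .  .  .  .  3 17  5  1  .  2 10  3  .  .  .  .  .  .  .  .  .  .
165  .  .  .  .  .  .  .  .  .  .  .  .  .  2 14  2  .  .  2  8  .  .  .  .  .  .  .  .  .  .
155  .  .  .  .  .  .  .  .  .  .  .  .  .  .  6  8  3  .  1  8  2  .  .  .  .  .  .  .  .  .
145  .  .  .  .  .  .  .  .  .  .  .  .  .  .  .  3  9  3  .  5  .  .  .  .  .  .  .  .  .  .
135  .  .  .  .  .  .  .  .  .  .  .  .  .  .  .  .  2 13  3  3  .  .  .  .  .  .  .  .  .  .
125  .  .  .  .  .  .  .  .  .  .  .  .  .  .  .  .  .  5 14  5  .  .  .  .  .  .  .  .  .  .
115  .  .  .  .  .  .  .  .  .  .  .  .  .  .  .  .  .  .  9 26  3  .  .  .  .  .  .  .  .  .
105  .  .  .  .  .  .  .  .  .  .  .  .  .  .  .  .  .  .  .  7 22  .  .  .  .  .  .  .  .  .
95  .  .  .  .  .  .  .  .  .  .  .  .  .  .  .  .  .  .  .  . 16 22  1  .  .  .  .  .  .  .
85  .  .  .  .  .  .  .  .  .  .  .  .  .  .  .  .  .  .  .  .  . 15 19  .  .  .  .  .  .  .
75  .  .  .  .  .  .  .  .  .  .  .  .  .  .  .  .  .  .  .  .  .  1  5  .  .  .  .  .  .  4
```

>>> {"fn": "send_rows", "kwargs": {"rows": [[-30, 0, 0, 0], [-40, 0, 0, 0], [-20, 0, -10, 0], [0, 0, 0, 0.12], [0, 0, 0, 0.12], [0, 0, 0, 0.12], [0, 0, 0, 0.12], [0, 0, 0, 0.12], [0, 0, 0, 0.12], [0, 0, 0, 0.12]]}}

```text
t: 8.47
ee_pos: [488.1, 109.9, 260.1]
orientation: [0.783, 1.39, -0.737]
ft_force: [-0.6, -1.0, -0.1]
width: 0.2
```

>>> {"fn": "send_rows", "kwargs": {"rows": [[0, 0, 0, 0.12], [0, 0, 0, 0.12], [0, 0, 0, 0.12], [0, 0, 0, 0.12], [0, 0, 0, 0.12], [0, 0, 0, 0.12], [0, 0, 0, 0], [0, 0, 0, 0]], "fingers": 1}}

```text
t: 9.13
ee_pos: [490.1, 109.6, 260.5]
orientation: [1.358, 1.098, -1.284]
ft_force: [-0.3, -0.4, 0.3]
width: 50.3
```

```bash
python3 -c "
from h import *
st();grab('wrist','10');grab('side','10');grab('scene','10')"
```

```text
t 9.13 p [490.1 109.6 260.5] w 50.3 F [-0.3 -0.4  0.3] toolx [ 0.051  0.006 -0.999] jaw yaw -99.27 q [ 0.2   0.14  1.86 -0.    1.09  1.93]
case-frame x,y -66.3 0.0
```

View pics/10_wrist.png

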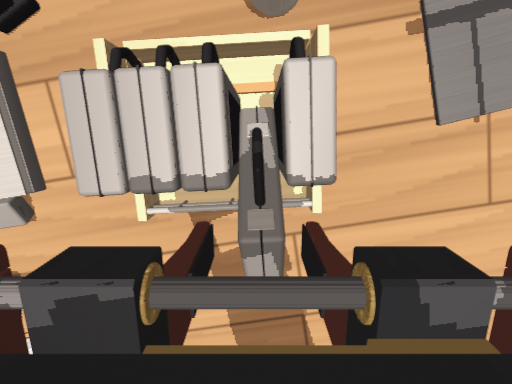

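View pics/10_side.png

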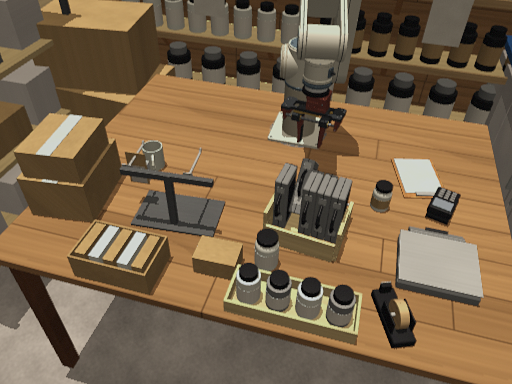

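Run:
```python
from h import *
d=load("im10_wrist.npz");W=cloud(d);e=W[...,:2]-C0;cx=e@ux;cy=e@uy;z=W[...,2]
# points near handle face plane: bx≈100
for th in (40,42,44,46):
    a=np.radians(th);x=cx+50;zz=z-12
    bx=x*np.cos(a)+zz*np.sin(a);bz=-x*np.sin(a)+zz*np.cos(a)
    k=(abs(cy)<30)&(bz>20)&(bz<175)&(bx>90)&(bx<104)&(abs(cy)>7)
    kk=k&(bz>150);k2=k&(bz<60)
    print(th,k.sum(),np.median(bx[kk]),np.median(bx[k2]))
a=np.radians(43);x=cx+50;zz=z-12
bx=x*np.cos(a)+zz*np.sin(a);bz=-x*np.sin(a)+zz*np.cos(a)
for lo in range(20,185,20):
    k=(abs(cy)<35)&(bz>lo)&(bz<lo+20)&(bx>94)&(bx<104)
    if k.sum()>20: print(lo,k.sum(),np.percentile(cy[k],[1,99]).round(1))
k=(abs(cy)<30)&(bx>60)&(bx<104)&(bz>150)&(bz<200);print('top bz',np.percentile(bz[k],[50,90,99]))
```

```text
40 3334 94.51839148370445 101.03649644982687
42 3414 100.0706969159719 102.33469405444477
44 1109 102.05083527571004 103.17455712115952
46 431 97.35204542400278 102.14213243212089
20 359 [-23.   21.7]
40 329 [-22.9  21.6]
60 391 [-22.9  21.7]
80 444 [-23.2  22.2]
100 464 [-20.9  19.7]
120 560 [-20.8  19.4]
140 726 [-20.7  20.2]
160 979 [-20.6  20. ]
top bz [173.81266185 177.15806453 177.60507943]
```

>>> {"fn": "send_rows", "kwargs": {"rows": [[0, 0, 0, -0.057], [30, -6, 0, 0], [30, -4, 0, 0], [20, -3, 0, 0], [0, 0, 0, 0], [0, 0, 0, 0]], "fingers": 1}}

```text
t: 9.78
ee_pos: [483.5, 111.9, 179.8]
orientation: [1.309, 1.13, -1.228]
ft_force: [-0.4, 1.0, 0.8]
width: 87.6
```

```bash
python3 -c "
from h import *
st()"
```

```text
t 9.78 p [483.5 111.9 179.8] w 87.6 F [-0.4  1.   0.8] toolx [ 0.057  0.007 -0.998] jaw yaw -95.17 q [ 0.21  0.23  1.96 -0.01  0.9   1.87]
case-frame x,y -73.1 1.6
```

>>> {"fn": "send_rows", "kwargs": {"rows": [[25, -2, 2, 0.015], [25, -1, 0, 0], [12, -1, 0, 0], [0, 0, 0, 0], [0, 0, 0, 0]], "fingers": 1}}

```text
t: 10.2
ee_pos: [489.2, 111.9, 122.5]
orientation: [1.324, 1.119, -1.227]
ft_force: [0.5, -0.1, 0.2]
width: 88.0
```

```bash
python3 -c "
from h import *
st();grab('wrist','11')"
```

```text
t 10.2 p [489.2 111.9 122.5] w 88.0 F [ 0.5 -0.1  0.2] toolx [ 0.067  0.009 -0.998] jaw yaw -95.79 q [ 0.2   0.32  2.   -0.01  0.75  1.88]
case-frame x,y -67.4 2.2
```

View pics/11_wrist.png

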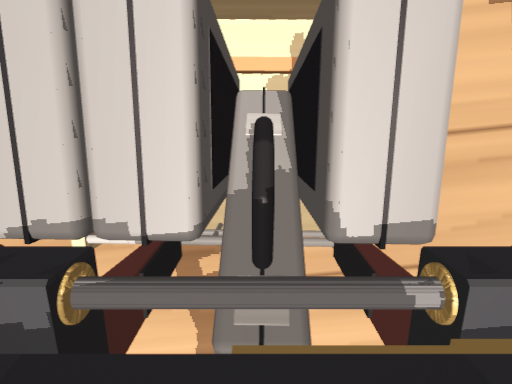

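>>> {"fn": "send_rows", "kwargs": {"rows": [[2, -4, 2.7, 0], [0, 0, 0, 0], [0, 0, 0, 0]], "fingers": 1}}

```text
t: 10.5
ee_pos: [487.5, 110.0, 123.9]
orientation: [1.327, 1.116, -1.221]
ft_force: [0.4, -0.5, -0.1]
width: 87.7
```

```bash
python3 -c "
from h import *
st()"
```

```text
t 10.5 p [487.5 110.  123.9] w 87.7 F [ 0.4 -0.5 -0.1] toolx [ 0.074  0.011 -0.997] jaw yaw -95.75 q [ 0.2   0.31  2.01 -0.01  0.75  1.88]
case-frame x,y -68.9 0.1
```

>>> {"fn": "send_rows", "kwargs": {"rows": [[0, 0, 0, 0], [0, 0, 0, 0], [0, 0, 0, 0], [0, 0, 0, 0], [0, 0, 0, 0], [0, 0, 0, 0], [0, 0, 0, 0], [0, 0, 0, 0]], "fingers": 0}}

```text
t: 11.17
ee_pos: [488.5, 110.1, 125.8]
orientation: [1.329, 1.114, -1.218]
ft_force: [0.9, -0.7, 1.4]
width: 41.8
```

```bash
python3 -c "
from h import *
st();grab('wrist','12');grab('side','12')"
```

```text
t 11.17 p [488.5 110.1 125.8] w 41.8 F [ 0.9 -0.7  1.4] toolx [ 0.077  0.011 -0.997] jaw yaw -95.74 q [ 0.2   0.31  2.01 -0.01  0.75  1.88]
case-frame x,y -68.0 0.3
```

View pics/12_wrist.png

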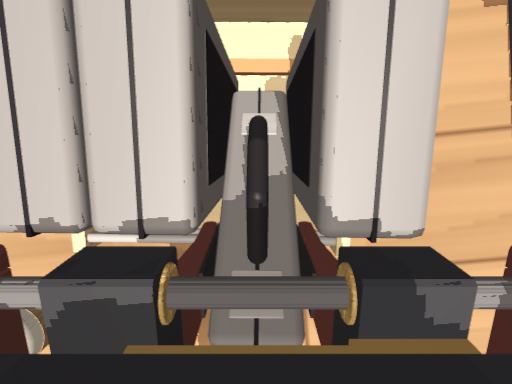

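>>> {"fn": "send_rows", "kwargs": {"rows": [[-15, 0, 0, 0], [-20, 0, 0, 0], [-20, -4, 0, 0], [0, 0, 0, 0]], "fingers": 0}}

```text
t: 11.6
ee_pos: [476.5, 109.1, 178.4]
orientation: [1.323, 1.12, -1.227]
ft_force: [1.0, 0.5, -3.7]
width: 42.1
```

```bash
python3 -c "
from h import *
st();grab('wrist','13');grab('side','13')"
```

```text
t 11.6 p [476.5 109.1 178.4] w 42.1 F [ 1.   0.5 -3.7] toolx [ 0.067  0.009 -0.998] jaw yaw -95.76 q [ 0.2   0.21  1.99 -0.01  0.88  1.88]
case-frame x,y -79.8 -2.0
```

View pics/13_side.png

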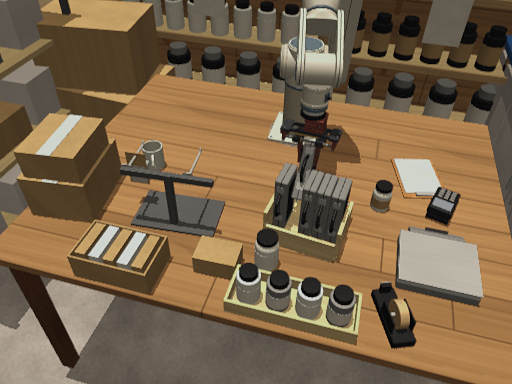

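>>> {"fn": "send_rows", "kwargs": {"rows": [[-30, -2, -2, 0], [-35, -4, 0, 0], [-10, -20, 0, 0], [0, -25, 0, 0], [0, -20, 20, 0], [0, 0, 35, 0], [0, 0, 35, 0], [0, 0, 35, 0], [0, 0, 30, 0], [0, 0, 0, 0]], "fingers": 0}}

```text
t: 12.53
ee_pos: [376.3, -40.4, 232.8]
orientation: [1.306, 1.137, -1.239]
ft_force: [0.3, 0.6, -4.1]
width: 41.9
```

```bash
python3 -c "
from h import *
st();grab('scene','14');grab('side','14');grab('wrist','14')"
```

```text
t 12.53 p [376.3 -40.4 232.8] w 41.9 F [ 0.3  0.6 -4.1] toolx [ 0.046  0.008 -0.999] jaw yaw -95.34 q [-0.15 -0.04  2.12  0.02  1.02  1.5 ]
case-frame x,y -163.5 -161.3
```

View pics/14_side.png

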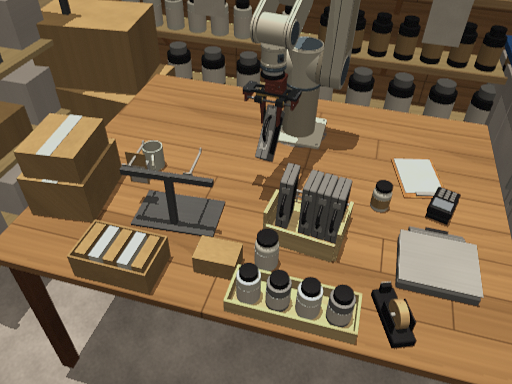

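View pics/14_wrist.png

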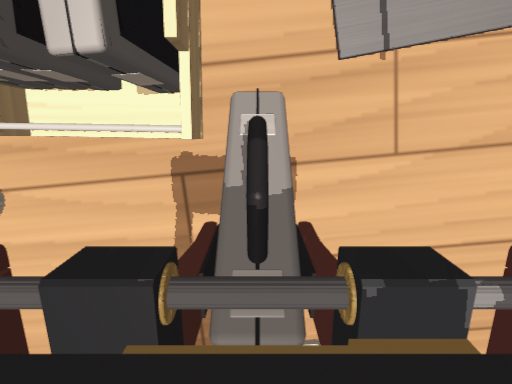

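```bash
cat >> h.py <<'E'
def caseface(t,p,yaw,n='wrist'):
    """handle-face slope in hand: along tool y"""
    W=cloud(load(f"im{t}_{n}.npz"));a=np.radians(yaw)
    zx=np.array([np.cos(a),np.sin(a)]);yx=np.array([-np.sin(a),np.cos(a)])
    e=W[...,:2]-np.asarray(p[:2]);l=e@yx;w=e@zx;z=W[...,2]
    k=(abs(w)>7)&(abs(w)<17)&(l>-20)&(l<190)&(z>3)&(z<p[2]+120)
    return l[k],w[k],z[k]
E
python3 - <<'E'
from h import *
l,w,z=caseface("14",(376.3,-40.4,232.8),-95.34)
for lo in range(-20,190,10):
    k=(l>lo)&(l<=lo+10)
    if k.sum()>5: print(lo,k.sum(),np.percentile(z[k],[10,50,90]).round(0))
E
```

```text
-20 822 [309. 311. 314.]
-10 667 [291. 294. 297.]
0 1051 [280. 285. 290.]
10 860 [269. 274. 279.]
20 701 [257. 262. 267.]
30 569 [246. 251. 256.]
40 517 [234. 240. 245.]
50 432 [223. 228. 234.]
60 375 [211. 217. 222.]
70 354 [200. 204. 210.]
80 303 [189. 193. 198.]
90 21 [186. 187. 188.]
```

Run:
```python
from h import *
for n in ("scene","side"):
    W=cloud(load(f"im14_{n}.npz")).reshape(-1,3)
    # crossbar top
    p=sel(W,(600,-480,208),(720,-110,222));v=p[:,:2];c=v.mean(0)
    vx,vy,x0,y0=cv2.fitLine(v.astype(np.float32),cv2.DIST_HUBER,0,.01,.01).ravel();print(n,'bar',len(p),vx,vy,x0,y0,'yaw',np.degrees(np.arctan2(-vx*np.sign(vy),abs(vy))),'ends y',v[:,1].min(),v[:,1].max(),np.median(p[:,2]))
    q=sel(W,(480,-230,195),(640,-120,228));print('prong',len(q));print(q[np.argsort(q[:,0])].round(0).tolist())
    m=sel(W,(350,-420,84),(520,-180,95));
    if len(m): print('mug rim',len(m),m.min(0).round(),m.max(0).round())
    b=sel(W,(400,-480,7),(720,-100,13));
```

```text
scene bar 445 0.058819138 -0.99826866 666.16156 -273.17587 yaw 3.3720343 ends y -452.29230426269504 -138.70896951393792 215.48856875753097
prong 48
[[515.0, -229.0, 210.0], [522.0, -229.0, 210.0], [525.0, -227.0, 218.0], [525.0, -228.0, 204.0], [528.0, -225.0, 211.0], [531.0, -229.0, 207.0], [535.0, -226.0, 205.0], [536.0, -229.0, 210.0], [539.0, -228.0, 208.0], [544.0, -229.0, 211.0], [545.0, -224.0, 209.0], [549.0, -226.0, 211.0], [551.0, -225.0, 207.0], [554.0, -227.0, 209.0], [555.0, -227.0, 205.0], [564.0, -226.0, 211.0], [567.0, -224.0, 205.0], [567.0, -223.0, 210.0], [568.0, -228.0, 209.0], [573.0, -225.0, 208.0], [574.0, -224.0, 204.0], [574.0, -228.0, 208.0], [578.0, -226.0, 207.0], [581.0, -228.0, 208.0], [585.0, -221.0, 209.0], [587.0, -224.0, 209.0], [589.0, -227.0, 209.0], [591.0, -222.0, 208.0], [592.0, -225.0, 208.0], [593.0, -229.0, 207.0], [599.0, -221.0, 209.0], [601.0, -224.0, 209.0], [601.0, -220.0, 206.0], [606.0, -221.0, 209.0], [607.0, -220.0, 206.0], [608.0, -224.0, 210.0], [612.0, -221.0, 209.0], [614.0, -221.0, 206.0], [614.0, -224.0, 210.0], [619.0, -222.0,
[... 842 characters left out ...]
.0], [585.0, -225.0, 202.0], [586.0, -224.0, 207.0], [589.0, -229.0, 209.0], [590.0, -226.0, 210.0], [593.0, -224.0, 209.0], [593.0, -228.0, 208.0], [595.0, -224.0, 206.0], [597.0, -223.0, 204.0], [597.0, -230.0, 206.0], [597.0, -226.0, 208.0], [603.0, -224.0, 208.0], [603.0, -224.0, 204.0], [604.0, -227.0, 208.0], [606.0, -223.0, 203.0], [607.0, -229.0, 207.0], [607.0, -225.0, 207.0], [613.0, -223.0, 209.0], [613.0, -226.0, 208.0], [616.0, -229.0, 205.0], [618.0, -222.0, 205.0], [618.0, -225.0, 208.0], [619.0, -221.0, 209.0], [622.0, -223.0, 207.0], [624.0, -225.0, 208.0], [626.0, -225.0, 206.0], [628.0, -227.0, 208.0], [629.0, -220.0, 210.0], [633.0, -222.0, 208.0], [634.0, -218.0, 210.0]]
```

>>> {"fn": "send_rows", "kwargs": {"rows": [[0, 30, 5, 0], [0, 30, 5, 0], [0, 30, 5, 0], [25, 20, 5, 0], [35, 0, 0, 0], [25, 0, 0, 0], [0, 0, 0, 0]], "fingers": 0}}

```text
t: 13.27
ee_pos: [497.0, -57.3, 146.7]
orientation: [1.3, 1.145, -1.225]
ft_force: [-1.2, 0.2, -5.2]
width: 41.8
```

```bash
python3 -c "
from h import *
p,M=st();grab('wrist','15')
l,w,z=caseface('15',p,np.degrees(np.arctan2(M[1,2],M[0,2])))
k=(l>5)&(l<85)
for lo in range(0,120,10):
    k=(l>lo)&(l<=lo+10)
    if k.sum()>5: print(lo,k.sum(),np.percentile(z[k],[10,50,90]).round(0))
"
```

```text
t 13.27 p [497.  -57.3 146.7] w 41.8 F [-1.2  0.2 -5.2] toolx [ 0.048  0.012 -0.999] jaw yaw -94.55 q [-0.15  0.29  1.97  0.03  0.84  1.48]
case-frame x,y -41.7 -165.2
0 1084 [194. 199. 203.]
10 909 [182. 187. 191.]
20 767 [171. 176. 180.]
30 656 [159. 164. 168.]
40 543 [148. 152. 157.]
50 473 [136. 141. 145.]
60 409 [125. 130. 134.]
70 381 [113. 118. 123.]
80 324 [101. 106. 110.]
```

>>> {"fn": "send_rows", "kwargs": {"rows": [[15, -1, 0, 0], [12, -1, 0, 0], [5, 0, 0, 0], [2, -6, 0, 0], [2, -8, 0, 0]], "fingers": 0}}

```text
t: 13.73
ee_pos: [487.6, -51.5, 115.7]
orientation: [1.299, 1.143, -1.214]
ft_force: [-0.7, 0.8, -4.4]
width: 41.9
```

```bash
cat >> h.py <<'E'
def look(t):
    p,M=st();grab('wrist',t)
    l,w,z=caseface(t,p,np.degrees(np.arctan2(M[1,2],M[0,2])))
    zs=[]
    for lo in range(0,150,10):
        k=(l>lo)&(l<=lo+10)
        if k.sum()>5: zs.append((lo+5,int(k.sum()),np.median(z[k]).round(0)))
    print([(a,float(c)) for a,b,c in zs])
E
python3 -c "
from h import *
look('16')"
```

```text
t 13.73 p [487.6 -51.5 115.7] w 41.9 F [-0.7  0.8 -4.4] toolx [ 0.056  0.012 -0.998] jaw yaw -94.15 q [-0.14  0.32  2.02  0.03  0.75  1.48]
case-frame x,y -51.7 -160.5
[(5, 167.0), (15, 156.0), (25, 144.0), (35, 133.0), (45, 122.0), (55, 110.0), (65, 99.0), (75, 88.0), (85, 76.0), (95, 69.0)]
```

>>> {"fn": "send_rows", "kwargs": {"rows": [[5, -2, 0, 0], [3, -4, 0, 0], [1.5, -9, 0, 0], [2, -9, 0, 0], [2, -9, 0, 0]], "fingers": 0}}

```text
t: 14.2
ee_pos: [464.2, -49.9, 111.5]
orientation: [1.309, 1.12, -1.194]
ft_force: [2.8, 1.3, 0.7]
width: 41.7
```

```bash
python3 -c "
from h import *
look('17')"
```

```text
t 14.2 p [464.2 -49.9 111.5] w 41.7 F [2.8 1.3 0.7] toolx [ 0.084  0.008 -0.996] jaw yaw -94.12 q [-0.15  0.29  2.09  0.03  0.68  1.47]
case-frame x,y -75.1 -161.4
[(5, 163.0), (15, 154.0), (25, 144.0), (35, 135.0), (45, 125.0), (55, 116.0), (65, 106.0), (75, 97.0), (85, 87.0), (95, 78.0)]
```

>>> {"fn": "send_rows", "kwargs": {"rows": [[4, -12, 0, 0], [4, -12, 0, 0], [5, -12, 0, 0], [6, -12, 0, 0]], "fingers": 0}}

```text
t: 14.58
ee_pos: [417.1, -46.2, 91.4]
orientation: [1.312, 1.116, -1.19]
ft_force: [-1.6, 0.4, 3.5]
width: 41.6
```

```bash
python3 -c "
from h import *
look('18')"
```

```text
t 14.58 p [417.1 -46.2  91.4] w 41.6 F [-1.6  0.4  3.5] toolx [ 0.09   0.008 -0.996] jaw yaw -94.13 q [-0.16  0.27  2.2   0.04  0.59  1.46]
case-frame x,y -122.4 -162.7
[(5, 148.0), (15, 143.0), (25, 138.0), (35, 133.0), (45, 128.0), (55, 123.0), (65, 118.0), (75, 113.0), (85, 109.0), (95, 104.0), (105, 98.0), (115, 94.0), (125, 89.0)]
```

>>> {"fn": "send_rows", "kwargs": {"rows": [[7, -12, 0, 0], [8, -12, 0, 0], [9, -11, 0, 0], [9, -9, 0, 0]], "fingers": 0}}

```text
t: 14.97
ee_pos: [371.9, -42.4, 54.0]
orientation: [1.311, 1.117, -1.191]
ft_force: [-0.3, -0.3, 0.7]
width: 41.6
```

```bash
python3 -c "
from h import *
look('19')"
```

```text
t 14.97 p [371.9 -42.4  54. ] w 41.6 F [-0.3 -0.3  0.7] toolx [ 0.088  0.008 -0.996] jaw yaw -94.15 q [-0.17  0.3   2.31  0.05  0.44  1.43]
case-frame x,y -167.7 -163.7
[(5, 114.0), (15, 113.0), (25, 112.0), (35, 111.0), (45, 110.0), (55, 109.0), (65, 108.0), (75, 106.0), (85, 105.0), (95, 104.0), (105, 103.0), (115, 102.0)]
```

>>> {"fn": "send_rows", "kwargs": {"rows": [[6, -6, 0, 0], [6, -4, 0, 0], [4, -1, 0, 0], [3, 0, 0, 0]], "fingers": 0}}

```text
t: 15.35
ee_pos: [360.2, -40.8, 33.9]
orientation: [1.311, 1.12, -1.194]
ft_force: [-6.8, 3.6, 42.5]
width: 42.1
```

```bash
python3 -c "
from h import *
look('20');grab('side','20')"
```

```text
t 15.35 p [360.2 -40.8  33.9] w 42.1 F [-6.8  3.6 42.5] toolx [ 0.085  0.009 -0.996] jaw yaw -94.17 q [-0.17  0.35  2.34  0.06  0.37  1.42]
case-frame x,y -179.5 -163.4
[(5, 100.0), (15, 100.0), (25, 100.0), (35, 100.0), (45, 100.0), (55, 100.0), (65, 100.0), (75, 100.0), (85, 101.0), (95, 101.0), (105, 101.0)]
```

View pics/20_side.png

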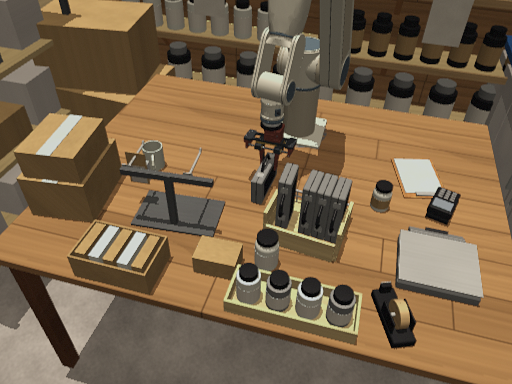

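>>> {"fn": "send_rows", "kwargs": {"rows": [[-4, 0, 0, 0], [0, 0, 0, 0]], "fingers": 0}}

```text
t: 15.62
ee_pos: [359.5, -40.8, 37.9]
orientation: [1.31, 1.122, -1.195]
ft_force: [0.4, 0.4, -3.7]
width: 41.9
```

>>> {"fn": "send_rows", "kwargs": {"rows": [[0, 0, 0, 0], [0, 0, 0, 0], [0, 0, 0, 0], [0, 0, 0, 0], [0, 0, 0, 0], [0, 0, 0, 0], [0, 0, 0, 0]], "fingers": 1}}

```text
t: 16.2
ee_pos: [360.4, -40.9, 37.7]
orientation: [1.31, 1.122, -1.196]
ft_force: [-0.3, -0.2, 0.3]
width: 85.0
```

```bash
python3 -c "
from h import *
look('21')"
```

```text
t 16.2 p [360.4 -40.9  37.7] w 85.0 F [-0.3 -0.2  0.3] toolx [ 0.082  0.01  -0.997] jaw yaw -94.18 q [-0.17  0.34  2.34  0.06  0.39  1.42]
case-frame x,y -179.3 -163.5
[(5, 100.0), (15, 100.0), (25, 100.0), (35, 100.0), (45, 100.0), (55, 100.0), (65, 100.0), (75, 100.0), (85, 100.0), (95, 101.0), (105, 100.0), (115, 99.0)]
```

View pics/21_wrist.png

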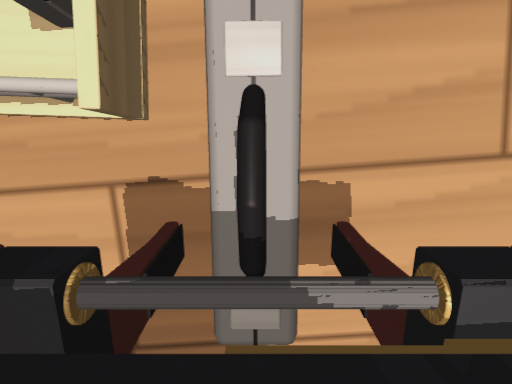

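>>> {"fn": "send_rows", "kwargs": {"rows": [[-40, 0, 0, 0], [-40, 0, 0, 0], [-40, 20, 0, 0], [0, 35, 0, 0], [0, 0, 0, 0]], "fingers": 1}}

```text
t: 16.67
ee_pos: [401.5, -45.7, 159.7]
orientation: [1.304, 1.138, -1.21]
ft_force: [0.6, -0.2, 0.2]
width: 87.8
```

Run:
```python
from h import *
p,M=st();d=grab('wrist','22');d2=grab('scene','22');d3=grab('side','22')
for D,n in ((d,'w'),(d2,'sc'),(d3,'si')):
    W=cloud(D)
    k=((W[...,2]>97)&(W[...,2]<103)&(W[...,0]>280)&(W[...,0]<520)&(abs(W[...,1]+40)<60))
    q=W[k][:,:2].astype(np.float32)
    if len(q)>30: r=cv2.minAreaRect(q);print(n,len(q),r,cv2.boxPoints(r).round(1).tolist())
```

```text
t 16.67 p [401.5 -45.7 159.7] w 87.8 F [ 0.6 -0.2  0.2] toolx [ 0.063  0.013 -0.998] jaw yaw -94.23 q [-0.16  0.12  2.16  0.03  0.8   1.46]
case-frame x,y -137.9 -163.9
w 7149 ((414.86700439453125, -43.67979049682617), (40.686710357666016, 156.9685516357422), 86.23966979980469) [[335.20001220703125, -58.79999923706055], [491.79998779296875, -69.0999984741211], [494.5, -28.5], [337.8999938964844, -18.200000762939453]]
sc 200 ((404.0649108886719, -38.80403137207031), (39.36274719238281, 176.85728454589844), 85.35089111328125) [[314.29998779296875, -51.29999923706055], [490.6000061035156, -65.5999984741211], [493.79998779296875, -26.399999618530273], [317.5, -12.0]]
si 219 ((406.0511474609375, -40.18716812133789), (42.15690612792969, 179.52786254882812), 86.26667785644531) [[315.1000061035156, -55.400001525878906], [494.29998779296875, -67.0999984741211], [497.0, -25.0], [317.8999938964844, -13.300000190734863]]
```

View pics/22_wrist.png

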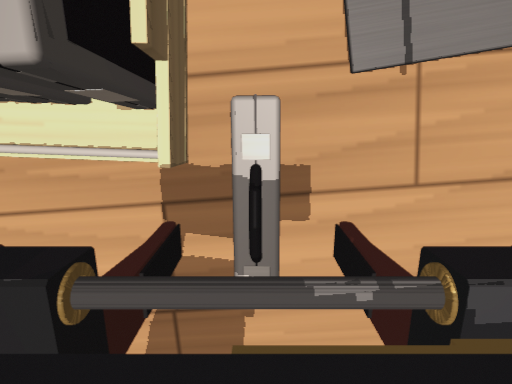

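>>> {"fn": "send_rows", "kwargs": {"rows": [[0, 30, -5, 0], [30, 4, 0, 0], [35, -1, 0, 0], [30, -1, 0, 0], [15, 0, 0, 0], [0, 0, 0, 0]], "fingers": 1}}

```text
t: 17.32
ee_pos: [421.7, -39.0, 38.6]
orientation: [1.294, 1.158, -1.227]
ft_force: [-1.5, -0.5, 0.1]
width: 88.0
```

```bash
python3 -c "
from h import *
look('23')"
```

```text
t 17.32 p [421.7 -39.   38.6] w 88.0 F [-1.5 -0.5  0.1] toolx [ 0.038  0.016 -0.999] jaw yaw -94.25 q [-0.14  0.41  2.18  0.04  0.52  1.47]
case-frame x,y -118.5 -155.0
[(5, 100.0), (15, 100.0), (25, 100.0), (35, 100.0), (45, 100.0), (55, 100.0), (65, 100.0), (75, 98.0)]
```

View pics/23_wrist.png

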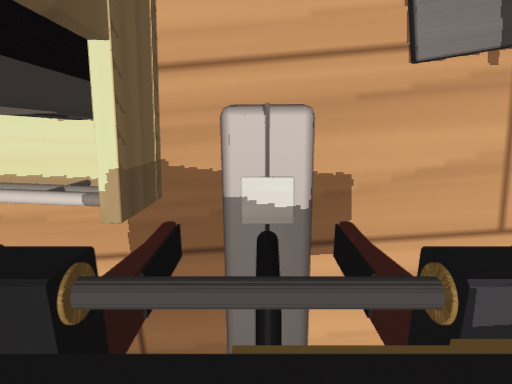

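>>> {"fn": "send_rows", "kwargs": {"rows": [[0, 18, 4, 0], [0, 0, 0, 0]], "fingers": 1}}

```text
t: 17.53
ee_pos: [436.0, -43.9, 39.4]
orientation: [1.292, 1.163, -1.231]
ft_force: [0.6, 0.8, 0.4]
width: 87.8
```

```bash
python3 -c "
from h import *
look('24')"
```

```text
t 17.53 p [436.  -43.9  39.4] w 87.8 F [0.6 0.8 0.4] toolx [ 0.032  0.017 -0.999] jaw yaw -94.25 q [-0.14  0.42  2.15  0.04  0.55  1.47]
case-frame x,y -103.7 -158.4
[(5, 100.0), (15, 101.0), (25, 100.0), (35, 100.0), (45, 100.0), (55, 99.0)]
```

>>> {"fn": "send_rows", "kwargs": {"rows": [[0, 0, 0, 0], [0, 0, 0, 0], [0, 0, 0, 0], [0, 0, 0, 0], [0, 0, 0, 0], [0, 0, 0, 0], [0, 0, 0, 0], [0, 0, 0, 0]], "fingers": 0}}

```text
t: 18.25
ee_pos: [430.5, -42.8, 41.8]
orientation: [1.292, 1.164, -1.232]
ft_force: [1.4, -0.4, -2.5]
width: 42.2
```

>>> {"fn": "send_rows", "kwargs": {"rows": [[-15, 0, 0, 0], [-25, 0, 0, 0], [0, 0, 0, 0]], "fingers": 0}}

```text
t: 18.5
ee_pos: [427.1, -43.2, 81.0]
orientation: [1.29, 1.168, -1.236]
ft_force: [1.2, 0.9, -3.9]
width: 41.8
```

```bash
python3 -c "
from h import *
look('25');grab('scene','25');grab('side','25')
for n in ('scene','side'):
  W=cloud(load(f'im25_{n}.npz'))
  p=sel(W,(300,-75,60),(520,-10,200));
  for lo in range(310,510,20):
    q=p[(p[:,0]>lo)&(p[:,0]<lo+20)]
    print(lo,len(q),np.percentile(q[:,2],[5,50,95]).round(0) if len(q) else '')
"
```

```text
t 18.5 p [427.1 -43.2  81. ] w 41.8 F [ 1.2  0.9 -3.9] toolx [ 0.026  0.018 -1.   ] jaw yaw -94.27 q [-0.15  0.32  2.14  0.04  0.65  1.47]
case-frame x,y -112.7 -158.7
[(5, 140.0), (15, 140.0), (25, 140.0), (35, 140.0), (45, 140.0), (55, 140.0), (65, 138.0)]
310 6 [63. 73. 82.]
330 9 [72. 81. 93.]
350 22 [ 78.  98. 134.]
370 29 [ 77. 109. 134.]
390 25 [ 79. 109. 139.]
410 83 [ 77. 142. 184.]
430 130 [ 83. 140. 178.]
450 77 [ 70. 134. 141.]
470 177 [ 64. 108. 139.]
490 24 [ 61.  98. 124.]
310 8 [63. 81. 99.]
330 19 [ 65.  80. 107.]
350 21 [ 64.  94. 118.]
370 28 [ 62. 106. 136.]
390 42 [ 67. 135. 173.]
410 100 [ 73. 141. 173.]
430 165 [ 83. 137. 176.]
450 90 [ 72. 134. 197.]
470 227 [ 66. 105. 137.]
490 37 [ 67. 103. 134.]
```

View pics/25_scene.png

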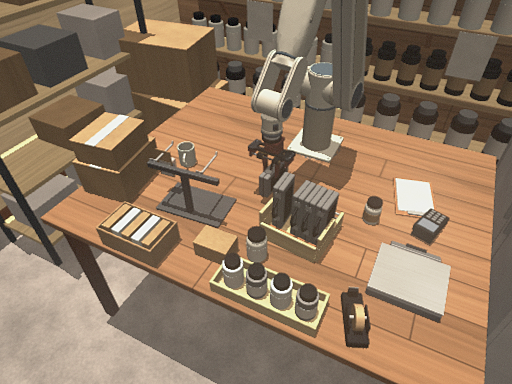

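Run:
```python
from h import *
for n in ('scene','side'):
  d=load(f'im25_{n}.npz');W=cloud(d)
  u0,v0=(186,155) if n=='scene' else (152,157)
  q=W[v0-14:v0+14,u0-12:u0+12].reshape(-1,3);q=q[(q[:,2]>20)&(q[:,2]<95)];print(n,len(q),q.min(0).round(),q.max(0).round(),np.median(q,0).round())
  p=sel(W,(515,-240,199),(632,-212,214));vx,vy,x0,y0=cv2.fitLine(p[:,:2].astype(np.float32),cv2.DIST_HUBER,0,.01,.01).ravel();print(vx,vy,x0,y0,p[:,0].min(),np.percentile(p[:,2],[10,50,90]))
  t=sel(W,(495,-245,195),(530,-210,230));print(t.round(0).tolist())
```

```text
scene 351 [ 357. -515.   20.] [ 465. -436.   94.] [ 410. -462.   65.]
0.9964659 0.083998054 575.39355 -225.10358 518.2715092314019 [203.96530672 208.94978107 211.17018039]
[[517.0, -232.0, 220.0], [521.0, -229.0, 219.0], [516.0, -228.0, 216.0], [523.0, -232.0, 215.0], [523.0, -228.0, 216.0], [518.0, -227.0, 213.0], [524.0, -232.0, 211.0], [523.0, -229.0, 211.0], [529.0, -229.0, 210.0], [526.0, -227.0, 209.0], [529.0, -234.0, 204.0], [525.0, -228.0, 203.0]]
side 429 [ 355. -516.   21.] [ 466. -440.   93.] [ 411. -466.   65.]
0.99645376 0.08414235 576.442 -227.41986 516.8381138661296 [204.47109986 206.46129314 209.66829088]
[[515.0, -234.0, 217.0], [521.0, -235.0, 217.0], [516.0, -234.0, 214.0], [517.0, -230.0, 215.0], [520.0, -236.0, 212.0], [519.0, -233.0, 212.0], [522.0, -228.0, 215.0], [522.0, -235.0, 209.0], [527.0, -230.0, 214.0], [517.0, -230.0, 207.0], [525.0, -234.0, 208.0], [522.0, -232.0, 206.0], [519.0, -230.0, 205.0], [529.0, -233.0, 207.0], [526.0, -230.0, 206.0]]
```

>>> {"fn": "send_rows", "kwargs": {"rows": [[-35, 0, 10, 0], [-35, 0, 20, 0], [0, 0, 20, -0.1], [0, 0, 0, -0.12], [0, 0, 0, -0.12], [0, 0, 0, -0.12], [0, 0, 0, -0.12], [0, 0, 0, -0.12], [0, 0, 0, -0.12], [0, 0, 0, -0.12]], "fingers": 0}}

```text
t: 19.48
ee_pos: [411.2, -94.6, 135.8]
orientation: [0.541, 1.517, -0.506]
ft_force: [-0.6, -1.5, -5.3]
width: 41.8
```

>>> {"fn": "send_rows", "kwargs": {"rows": [[0, 0, 0, -0.12], [0, 0, 0, -0.12], [0, 0, 0, -0.12], [0, 0, 0, -0.12], [0, 0, 0, -0.12], [0, 0, 0, -0.12], [0, 0, 0, 0]], "fingers": 0}}

```text
t: 20.07
ee_pos: [403.9, -92.2, 125.1]
orientation: [-0.044, 1.59, 0.093]
ft_force: [-0.9, 0.2, -4.0]
width: 42.0
```

```bash
python3 -c "
from h import *
look('26');grab('scene','26');grab('side','26')"
```

```text
t 20.07 p [403.9 -92.2 125.1] w 42.0 F [-0.9  0.2 -4. ] toolx [-0.021  0.03  -0.999] jaw yaw 5.0 q [-0.27  0.24  2.11  0.03  0.82 -0.38]
case-frame x,y -130.6 -209.8
[(5, 183.0), (15, 184.0), (25, 185.0), (35, 185.0), (45, 185.0), (55, 185.0), (65, 183.0)]
```

View pics/26_wrist.png

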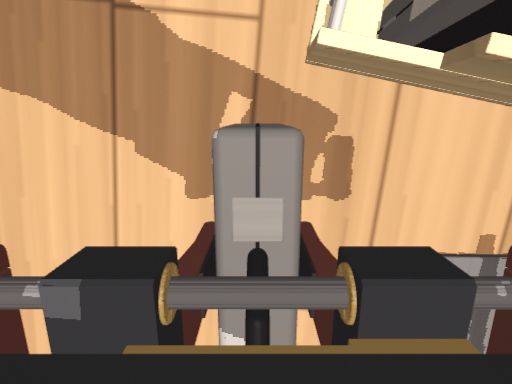

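View pics/26_side.png

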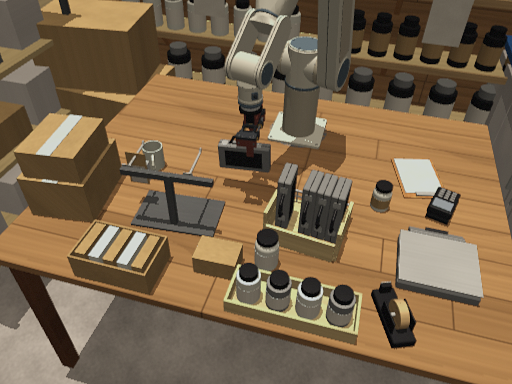

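>>> {"fn": "send_rows", "kwargs": {"rows": [[-5, -30, 7, 0], [-6, -30, 7, 0], [-4, -30, 7, 0], [-2, -23, 5, 0], [0, 0, 0, 0]], "fingers": 0}}

```text
t: 20.63
ee_pos: [438.9, -206.4, 136.9]
orientation: [-0.028, 1.593, 0.077]
ft_force: [1.1, -0.4, -3.6]
width: 42.0
```

```bash
cat >> h.py <<'E'
def prongrel():
    p,M=st();g=p-49*M[:,0]
    print('grasp',g.round(1),'prong y at x',round(-226.5+.08*(g[0]-576),1),'handle mid', (g-34*M[:,1]).round(1))
E
python3 -c "
from h import *
prongrel();look('27');d=grab('scene','27');grab('side','27')
import cv2
a=cv2.imread('pics/27_side.png');b=cv2.imread('pics/27_scene.png')
cv2.imwrite('pics/27z.png',cv2.hconcat([cv2.resize(a[100:240,110:260],(400,373)),cv2.resize(b[110:250,140:290],(400,373))]))"
```

```text
t 20.63 p [ 438.9 -206.4  136.9] w 42.0 F [ 1.1 -0.4 -3.6] toolx [-0.024  0.031 -0.999] jaw yaw 3.85 q [-0.48  0.32  1.95  0.02  0.9  -0.56]
case-frame x,y -83.7 -319.7
grasp [ 440.1 -207.9  185.9] prong y at x -237.4 handle mid [ 442.3 -241.8  184.8]
t 20.63 p [ 438.9 -206.4  136.9] w 42.0 F [ 1.1 -0.4 -3.6] toolx [-0.024  0.031 -0.999] jaw yaw 3.85 q [-0.48  0.32  1.95  0.02  0.9  -0.56]
case-frame x,y -83.7 -319.7
[(5, 195.0), (15, 196.0), (25, 197.0), (35, 197.0), (45, 197.0), (55, 198.0), (65, 195.0)]
```

View pics/27z.png

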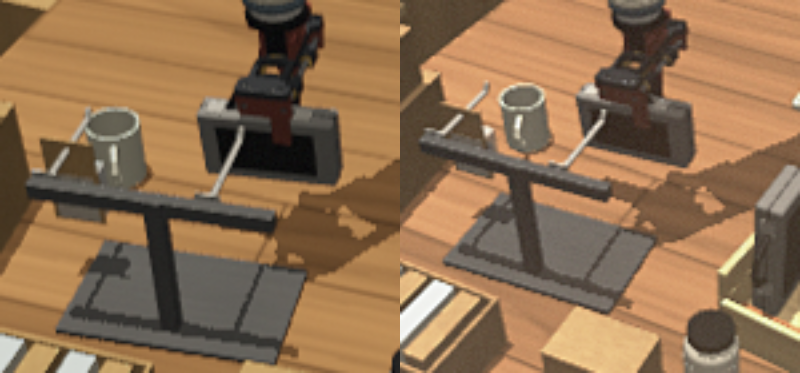

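View pics/27_wrist.png

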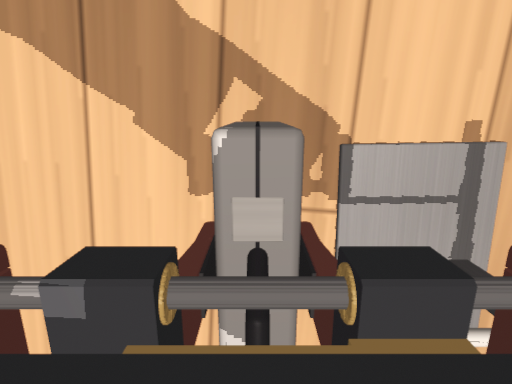

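>>> {"fn": "send_rows", "kwargs": {"rows": [[-3, 5, 10, 0], [0, 0, 25, 0], [0, 0, 0, 0]], "fingers": 0}}

```text
t: 21.03
ee_pos: [470.1, -191.0, 137.9]
orientation: [-0.023, 1.6, 0.081]
ft_force: [1.1, 0.6, -4.1]
width: 41.9
```

```bash
python3 -c "
from h import *
prongrel();look('28')"
```

```text
t 21.03 p [ 470.1 -191.   137.9] w 41.9 F [ 1.1  0.6 -4.1] toolx [-0.031  0.036 -0.999] jaw yaw 3.81 q [-0.42  0.35  1.9   0.03  0.93 -0.5 ]
case-frame x,y -54.3 -301.1
grasp [ 471.6 -192.8  186.8] prong y at x -234.9 handle mid [ 473.8 -226.7  185.5]
t 21.03 p [ 470.1 -191.   137.9] w 41.9 F [ 1.1  0.6 -4.1] toolx [-0.031  0.036 -0.999] jaw yaw 3.81 q [-0.42  0.35  1.9   0.03  0.93 -0.5 ]
case-frame x,y -54.3 -301.1
[(5, 196.0), (15, 197.0), (25, 198.0), (35, 198.0), (45, 199.0), (55, 199.0), (65, 196.0)]
```

>>> {"fn": "send_rows", "kwargs": {"rows": [[-3, -7, 0, 0], [0, 0, 0, 0], [0, 0, 0, 0]], "fingers": 0}}

```text
t: 21.33
ee_pos: [467.0, -194.8, 140.0]
orientation: [-0.023, 1.606, 0.086]
ft_force: [-1.7, 0.2, -4.7]
width: 42.0
```

```bash
python3 -c "
from h import *
prongrel();look('29');d=grab('scene','29');grab('side','29')
import cv2
a=cv2.imread('pics/29_side.png');b=cv2.imread('pics/29_scene.png')
cv2.imwrite('pics/29z.png',cv2.hconcat([cv2.resize(a[110:190,150:240],(400,356),interpolation=cv2.INTER_CUBIC),cv2.resize(b[120:200,180:270],(400,356),interpolation=cv2.INTER_CUBIC)]))"
```

```text
t 21.33 p [ 467.  -194.8  140. ] w 42.0 F [-1.7  0.2 -4.7] toolx [-0.037  0.039 -0.999] jaw yaw 4.03 q [-0.43  0.35  1.9   0.02  0.95 -0.52]
case-frame x,y -57.0 -305.2
grasp [ 468.8 -196.7  188.9] prong y at x -235.1 handle mid [ 471.1 -230.6  187.5]
t 21.33 p [ 467.  -194.8  140. ] w 42.0 F [-1.7  0.2 -4.7] toolx [-0.037  0.039 -0.999] jaw yaw 4.03 q [-0.43  0.35  1.9   0.02  0.95 -0.52]
case-frame x,y -57.0 -305.2
[(5, 199.0), (15, 199.0), (25, 200.0), (35, 200.0), (45, 201.0), (55, 201.0), (65, 198.0)]
```

View pics/29z.png

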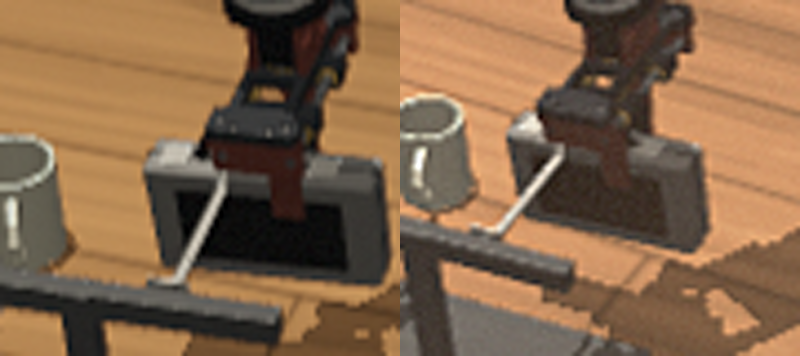

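>>> {"fn": "send_rows", "kwargs": {"rows": [[-0.7, -1, 20, 0], [-0.7, 0, 20, 0], [-0.7, 0, 15, 0], [0, 0, 0, 0]], "fingers": 0}}

```text
t: 21.82
ee_pos: [521.8, -192.5, 140.2]
orientation: [-0.02, 1.606, 0.084]
ft_force: [0.1, -0.1, -4.8]
width: 41.8
```

```bash
python3 -c "
from h import *
prongrel();look('30');d=grab('scene','30');grab('side','30')
import cv2
a=cv2.imread('pics/30_side.png');b=cv2.imread('pics/30_scene.png')
cv2.imwrite('pics/30z.png',cv2.hconcat([cv2.resize(a[110:190,150:240],(400,356),interpolation=cv2.INTER_CUBIC),cv2.resize(b[120:200,180:270],(400,356),interpolation=cv2.INTER_CUBIC)]))"
```

```text
t 21.82 p [ 521.8 -192.5  140.2] w 41.8 F [ 0.1 -0.1 -4.8] toolx [-0.038  0.039 -0.999] jaw yaw 3.84 q [-0.39  0.42  1.79  0.03  0.99 -0.47]
case-frame x,y -2.7 -297.1
grasp [ 523.6 -194.4  189.2] prong y at x -230.7 handle mid [ 525.9 -228.3  187.8]
t 21.82 p [ 521.8 -192.5  140.2] w 41.8 F [ 0.1 -0.1 -4.8] toolx [-0.038  0.039 -0.999] jaw yaw 3.84 q [-0.39  0.42  1.79  0.03  0.99 -0.47]
case-frame x,y -2.7 -297.1
[(5, 199.0), (15, 200.0), (25, 200.0), (35, 201.0), (45, 201.0), (55, 202.0), (65, 198.0)]
```

View pics/30z.png

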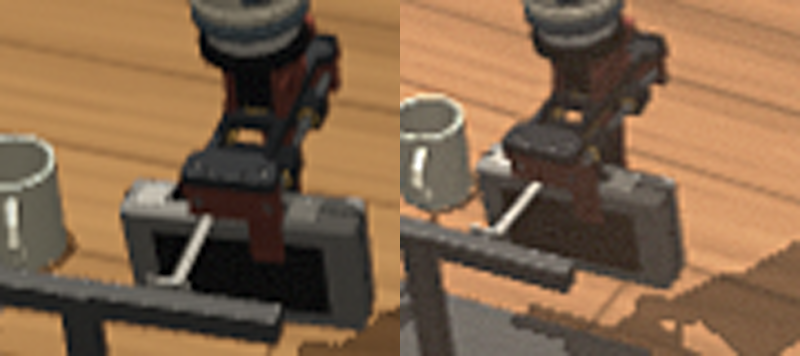

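View pics/30_wrist.png

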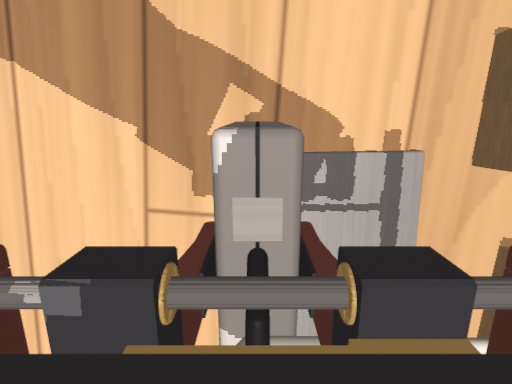

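>>> {"fn": "send_rows", "kwargs": {"rows": [[-0.7, -1, 20, 0], [-0.7, 0, 18, 0], [0, 0, 0, 0]], "fingers": 0}}

```text
t: 22.22
ee_pos: [552.3, -190.4, 138.9]
orientation: [-0.016, 1.615, 0.085]
ft_force: [-0.2, -1.4, -4.3]
width: 42.0
```

```bash
python3 -c "
from h import *
prongrel();look('31');d=grab('scene','31');grab('side','31')
import cv2
a=cv2.imread('pics/31_side.png');b=cv2.imread('pics/31_scene.png')
cv2.imwrite('pics/31z.png',cv2.hconcat([cv2.resize(a[110:200,140:240],(400,360),interpolation=cv2.INTER_CUBIC),cv2.resize(b[120:210,170:270],(400,360),interpolation=cv2.INTER_CUBIC)]))"
```

```text
t 22.22 p [ 552.3 -190.4  138.9] w 42.0 F [-0.2 -1.4 -4.3] toolx [-0.046  0.042 -0.998] jaw yaw 3.72 q [-0.37  0.46  1.72  0.03  1.02 -0.44]
case-frame x,y 27.4 -291.8
grasp [ 554.6 -192.5  187.8] prong y at x -228.2 handle mid [ 556.7 -226.4  186.3]
t 22.22 p [ 552.3 -190.4  138.9] w 42.0 F [-0.2 -1.4 -4.3] toolx [-0.046  0.042 -0.998] jaw yaw 3.72 q [-0.37  0.46  1.72  0.03  1.02 -0.44]
case-frame x,y 27.4 -291.8
[(5, 198.0), (15, 198.0), (25, 199.0), (35, 199.0), (45, 200.0), (55, 200.0), (65, 197.0)]
```

View pics/31z.png

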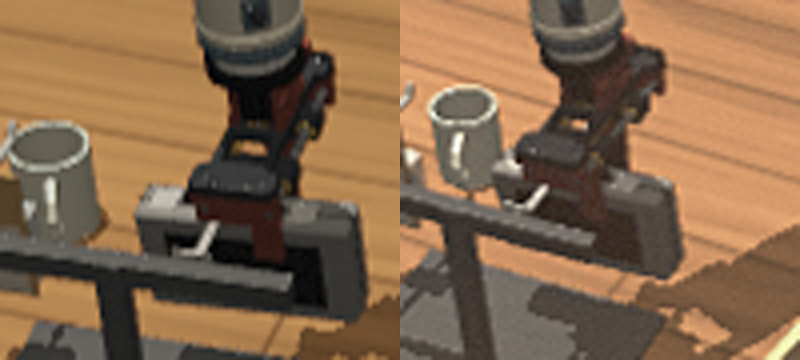

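>>> {"fn": "send_rows", "kwargs": {"rows": [[7, 0, 3, 0], [6, 0, 0, 0], [0, 0, 0, 0]], "fingers": 0}}

```text
t: 22.62
ee_pos: [549.8, -189.9, 124.9]
orientation: [-0.015, 1.618, 0.084]
ft_force: [0.9, -1.1, -1.8]
width: 42.1
```

>>> {"fn": "send_rows", "kwargs": {"rows": [[3, 0, 0, 0], [0, 0, 0, 0]], "fingers": 0}}

```text
t: 22.78
ee_pos: [550.1, -191.2, 123.3]
orientation: [-0.017, 1.616, 0.082]
ft_force: [-0.5, 0.5, -3.3]
width: 41.7
```

```bash
python3 -c "
from h import *
prongrel();look('32')"
```

```text
t 22.78 p [ 550.1 -191.2  123.3] w 41.7 F [-0.5  0.5 -3.3] toolx [-0.047  0.039 -0.998] jaw yaw 3.66 q [-0.37  0.48  1.73  0.02  0.99 -0.44]
case-frame x,y 25.3 -292.8
grasp [ 552.4 -193.1  172.2] prong y at x -228.4 handle mid [ 554.5 -227.   170.7]
t 22.78 p [ 550.1 -191.2  123.3] w 41.7 F [-0.5  0.5 -3.3] toolx [-0.047  0.039 -0.998] jaw yaw 3.66 q [-0.37  0.48  1.73  0.02  0.99 -0.44]
case-frame x,y 25.3 -292.8
[(5, 182.0), (15, 182.0), (25, 183.0), (35, 182.0), (45, 183.0), (55, 183.0), (65, 180.0)]
```

>>> {"fn": "send_rows", "kwargs": {"rows": [[3, 0, 0, 0], [2, 0, 0, 0]], "fingers": 0}}

```text
t: 23.0
ee_pos: [550.5, -192.5, 120.6]
orientation: [-0.019, 1.613, 0.08]
ft_force: [-4.8, -2.1, 9.7]
width: 41.9
```

```bash
python3 -c "
from h import *
look('33')"
```

```text
t 23.0 p [ 550.5 -192.5  120.6] w 41.9 F [-4.8 -2.1  9.7] toolx [-0.045  0.037 -0.998] jaw yaw 3.64 q [-0.37  0.48  1.73  0.02  0.98 -0.44]
case-frame x,y 25.8 -294.1
[(5, 180.0), (15, 179.0), (25, 179.0), (35, 178.0), (45, 178.0), (55, 178.0), (65, 176.0)]
```

>>> {"fn": "send_rows", "kwargs": {"rows": [[0, 0, 0, 0], [0, 0, 0, 0], [0, 0, 0, 0], [0, 0, 0, 0], [0, 0, 0, 0], [0, 0, 0, 0], [0, 0, 0, 0]], "fingers": 1}}

```text
t: 23.63
ee_pos: [550.3, -192.1, 120.9]
orientation: [-0.019, 1.613, 0.08]
ft_force: [-0.5, -0.4, 0.3]
width: 84.9
```

```bash
python3 -c "
from h import *
look('34');d=grab('scene','34');grab('side','34')
import cv2
a=cv2.imread('pics/34_side.png');b=cv2.imread('pics/34_scene.png')
cv2.imwrite('pics/34z.png',cv2.hconcat([cv2.resize(a[110:200,140:240],(400,360),interpolation=cv2.INTER_CUBIC),cv2.resize(b[120:210,170:270],(400,360),interpolation=cv2.INTER_CUBIC)]))"
```

```text
t 23.63 p [ 550.3 -192.1  120.9] w 84.9 F [-0.5 -0.4  0.3] toolx [-0.044  0.037 -0.998] jaw yaw 3.63 q [-0.37  0.48  1.74  0.02  0.98 -0.44]
case-frame x,y 25.6 -293.7
[(5, 177.0), (15, 176.0), (25, 175.0), (35, 174.0), (45, 173.0), (55, 172.0)]
```

View pics/34z.png

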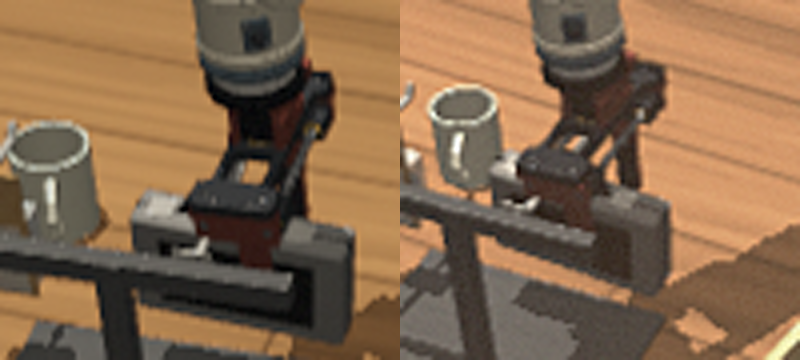

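View pics/34_wrist.png

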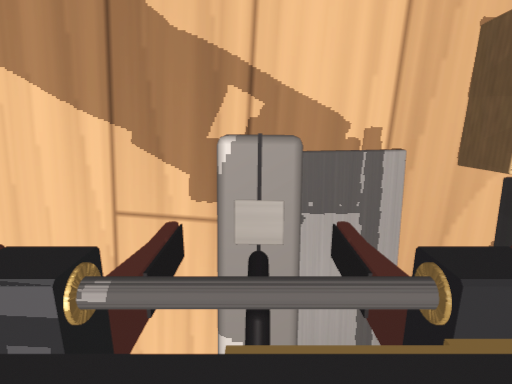

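>>> {"fn": "send_rows", "kwargs": {"rows": [[-20, 1, -1, 0], [-35, 1, -2, 0], [-40, 1, -2, 0], [-40, 1, 0, 0], [-20, 30, -10, 0], [0, 40, -10, 0], [0, 40, 0, 0], [0, 0, 0, 0]], "fingers": 1}}

```text
t: 24.45
ee_pos: [524.4, -83.8, 288.4]
orientation: [-0.012, 1.614, 0.078]
ft_force: [0.8, 0.7, -0.5]
width: 88.0
```

```bash
python3 -c "
from h import *
st();d=grab('scene','35');d2=grab('side','35');grab('wrist','35')
import cv2
a=cv2.imread('pics/35_side.png');b=cv2.imread('pics/35_scene.png')
cv2.imwrite('pics/35z.png',cv2.hconcat([cv2.resize(a[110:260,120:360],(400,250)),cv2.resize(b[120:250,140:350],(400,250))]))
for D in (d,d2):
  p=sel(cloud(D),(520,-330,40),(600,-120,195))
  print(len(p),p.min(0).round(),p.max(0).round())
  q=sel(cloud(D),(480,30,205),(640,280,220));r=cv2.minAreaRect(q[:,:2].astype(np.float32));print(r)
"
```

```text
t 24.45 p [524.4 -83.8 288.4] w 88.0 F [ 0.8  0.7 -0.5] toolx [-0.045  0.04  -0.998] jaw yaw 3.32 q [-0.2   0.21  1.7   0.03  1.28 -0.27]
case-frame x,y -11.7 -188.7
866 [ 530. -311.   75.] [ 585. -129.  195.]
((559.1731567382812, 150.02920532226562), (210.99221801757812, 102.66966247558594), 83.38928985595703)
1204 [ 533. -312.   73.] [ 586. -132.  195.]
((558.8168334960938, 145.8009033203125), (214.90541076660156, 105.16748046875), 83.12084197998047)
```

View pics/35_side.png

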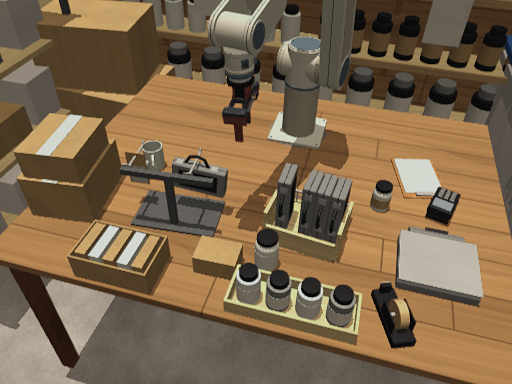

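View pics/35z.png

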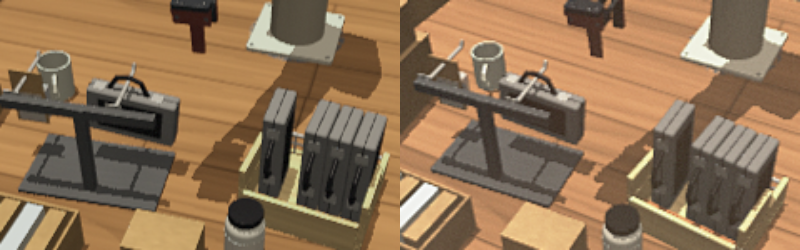

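>>> {"fn": "send_rows", "kwargs": {"rows": [[-10, 0, 0, 0], [0, 0, 0, 0], [0, 0, 0, 0], [0, 0, 0, 0], [0, 0, 0, 0], [0, 0, 0, 0], [0, 0, 0, 0], [0, 0, 0, 0], [0, 0, 0, 0], [0, 0, 0, 0]]}}

```text
t: 25.43
ee_pos: [525.0, -94.2, 295.1]
orientation: [-0.007, 1.621, 0.07]
ft_force: [-0.5, -0.2, -0.5]
width: 87.9
```

```bash
python3 -c "
from h import *
st();d=grab('scene','36');d2=grab('side','36')
for D in (d,d2):
  p=sel(cloud(D),(520,-330,40),(600,-120,195))
  print(len(p),p.min(0).round(),p.max(0).round())
from workcell import ctrl
print(ctrl.close_job())
"
```

```text
t 25.43 p [525.  -94.2 295.1] w 87.9 F [-0.5 -0.2 -0.5] toolx [-0.052  0.039 -0.998] jaw yaw 2.84 q [-0.22  0.21  1.69  0.03  1.3  -0.27]
case-frame x,y -10.0 -199.0
810 [ 532. -315.   70.] [ 583. -135.  195.]
1143 [ 533. -317.   62.] [ 586. -136.  195.]
the job is handed in; nothing more can be done
None
```

The short case now hangs by its handle on the empty prong, and I handed the job in at 25.4 s with the gripper open and touching nothing. I tipped it onto the wire fence and lifted it out. I set it down on its spine with the handle up and let go, then took a fresh hold near the foot end. I hung it and opened the gripper only once the wrist force showed the prong carrying it.

**Last checks:**
- The last viewed pictures show the case on the prong and the four tall cases standing in place. Their top faces measure where they were at the start.
- The mug, jars and carton look untouched in those pictures. I did not measure them again.

**What disagreed or went wrong:**
- **Finger length:** the fingers end about 30 mm short of the reported tool tip. My first two pulls slid over the case top or passed just above it without moving it. I then corrected for this throughout.
- **Hard push:** setting the case flat gave a brief 42 N push on the counter, measured at the wrist. It went through the gripped case, not through the arm or gripper body.
- **Slow tilt:** the tool drifted a few degrees off vertical during the moves.
- **Last reading:** between the two final readings, about 1 s apart, the measured outline of the hanging case shifted by about 5 mm sideways. Its lowest point read 5 to 11 mm lower. That could be measurement noise or a slight swing. I handed in without taking another look to tell which.

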